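# Feed sample bottles into the channel and lock them with the lever bolt

## Robot

A 7-joint arm with a two-finger parallel gripper is mounted at the origin on the work surface. World frame = base frame: x ahead of the robot, y to its left, z up, the work surface at z = 0. Lengths are in m, angles in rad, forces in N, time in s.
With the tool pointing down it reaches from about 0.4 to 0.875 m from the base axis. Payload 19.3 kg.
Tool frame: the origin (TCP) lies midway between the tips of the shut fingers; the grasp point (between the pads) lies 19 mm behind it; z points along the fingers, y is the line along which they close (so a half turn about z gives the same grasp; the last joint's range is limited). The gripper opens to 85 mm and grips with 20 to 120 N. Pads are 22 mm wide; open, the fingers measure 114 mm over their backs; the gripper's body (76 mm by 85 mm) begins 54 mm behind the grasp point. The pads swing forward as they close: fully open they stand 13 mm farther back than shut.
Start: joints at [1.172, 0.521, -0.036, 1.599, 0.021, 1.021, -0.113], TCP at [0.202, -0.592, 0.231] pointing down, gripper open.
Joint ranges: [-2.91, 2.91], [-0.3, 2.13], [-1.5, 1.42], [0.17, 2.43], [-1.26, 4.41], [0.16, 1.93], [-2.52, 2.52]. Speed limits (rad/s): [1.89, 1.89, 2.39, 2.39, 3.01, 3.01, 3.01].

## Interface

Orientations are given as [roll, pitch, yaw] about the fixed x, y, z axes, in that order (R = Rz(yaw) Ry(pitch) Rx(roll)).
In Python, from workcell import * gives the robot as it stands. The module is installed in compiled form; this text tells all that it offers.
- The arm moves only by the tool play_rows, never from a script. Its argument "deltas" is a list of rows, each a list of 7 numbers: the shift along the tool's x, y, z in units of 500 mm (1.0 is 500 mm), then the turn, a rotation vector about the tool's x, y, z in units of 120 degrees (1.0 is 120 degrees), then the closure, from 0 (fully open) to 1 (shut). A call has 1 to 10 rows; each row is the pose to reach, as a shift and turn from the pose commanded when the call began, along the tool's axes at that moment; what a row does not reach only later rows make up. A row lasts 1/10 s, in which the tool goes at most 50 mm and 8.59 degrees, less where a joint would pass 70% of its speed; a pose out of reach is approached as far as the arm can. A call with a number of a shift or a turn outside -1 to 1 is refused whole. A call with a gripper value outside its range is refused whole. The fingers move at their own pace and stop on an object; "newtons" is the grip in N (left out, the last holds). Time passes only in rows, so rows that repeat a pose let the fingers close. It gives the time, the measured TCP pose, the force, the opening and the grip force at its end, in the units of the state.
- observe(): the state, without advancing time (a new reading comes with each control period).
- grab_frame(name): name is "side" or "top"; returns the picture (384x512x3 uint8, red, green, blue); there is no depth.
- get_calibration(name): a dict with "fovy" (degrees; the focal length in pixels is half the picture's height over the tangent of half this angle, whatever the lens; pixels are square), "cx", "cy" (the principal point, pixels), "xyz" and "rotation" of the camera in the world. Camera axes: x right, y down, z forward; pixel columns grow to the right and rows downward; lengths in m; the calibration is good to about 2 mm. A picture is of the moment at which its call begins. get_calibration takes no time and is no camera call.
- job_done(): hands the job in; it is judged then, once.
The state is a dict: "clock": time; "qpos": joint angles; "qd": joint speeds; "joint_efforts": joint torques, N m; "position": TCP position; "tool_rot": TCP orientation; "force": force on the tool from outside, world axes, zero at the start; "moment": the same for the moment, N m; "grip_width": finger opening in m; "finger_force": force on a finger pad.
Only numpy, scipy, OpenCV 4.12 (cv2) and the standard library are available. Lean on these libraries where they do the work, as an engineer would, in place of code of your own. Each camera call takes 0.05 s, during which the arm holds its last target. There are 200 camera calls.

## Task

Lay every square sample bottle from the bench in the feeder's tray, lengthwise along the guide rail, then lift the tray by its handle so that they all slide in single file down into the channel, and put the tray back down. When they are all in, screw the clamp bolt in clockwise by its upright lever until it is snug, and only then fold the lever down flat. Leave the other things on the bench where they are.

Things in the scene. Friction and masses are not known exactly. Their poses are not given: they have to be found in the camera images.
- feeder: bottle feeder: steel base plate 130 x 500 mm fixed to the bench, tilting tray on one half, grooved channel with a clamp bridge on the other; origin on the bench under the tray's hinge, y towards the tray's handle, x away from the robot, z up
- tray (a joint): tilt of the tray: 0 = down on its rest (floor then falls 0.03 rad towards the handle end), grows as the handle end is lifted, stop at 0.55. Bottles start to slide out by about 0.2; 0.45 empties the tray. It weighs 0.4 kg and sinks back by itself, damped, when let go; about 3 N at the handle lifts it
- tray_floor (a point): on the tray's hinge axis, floor surface, 82 mm above the bench; turns with the tray. x = across, away from the guide rail; y = along the rail from outlet to handle; z up. Slick white floor x -15 to 76 mm, y 0 to 240 mm, rising 0.15 mm per mm of x, so bottles let go in it slide over to the rail; with the tray down it also falls 0.03 mm per mm of y. Three bottles fit in file
- tray_rail (a point): foot of the tray's guide rail at mid length (y = 120 mm), the long aluminium wall nearest the robot. All tray walls are 14 mm high: rail at x = -15 mm of tray_floor, far side at x = 76, end wall at y = 240, and a slanting wall from (45, 0) to (77, 20) that leaves the outlet open between itself and the rail
- tray_handle (a point): middle of the tray's handle, a black round bar 10 mm thick and 70 mm long, parallel to the tray's x axis, 285 mm from the hinge axis, 87 mm above the bench with the tray down; free space below it and 35 mm clear to the tray's end wall; it may turn between the fingers
- channel (a point): middle of the channel's upper mouth, on its floor, 80 mm above the bench. y = up along the channel, which falls 0.26 rad from y = 0 to an end stop at y = -215 mm; x = across; z square to the floor, which leans 0.15 rad like the tray's. Slick floor 38 mm wide, walls 16 mm high, the one away from the robot flared over the top 75 mm. Bottles lying in it have z = 14 mm, and y = -183, -119, -55 mm when up against the stop
- bolt (a joint): turn of the upright clamp bolt on the bridge over the channel: grows as it is screwed in, clockwise seen from above; 6.0 rad = snug (head down on the bridge, hard stop); starts between 0 and 0.9. Friction 0.05 N m. Sinks 2 mm per rad and lowers a 12 mm wide keeper bar over the channel from 13 mm to 2 mm above the bottles
- lever (a joint): fold of the bolt's lever about its cross pin: 0 = upright in line with the bolt, 1.57 = flat (stop); it can lean back to -0.15; stays where it is left, friction 0.05 N m. With the bolt snug it folds along the channel towards the end stop (channel -y)
- lever_pivot (a point): centre of the lever's cross pin, on the bolt's axis, 20 mm above the underside of the bolt's head, 148 mm above the bench with the bolt out and 136 mm when snug; its x axis lies along the pin and turns with the bolt, z is up; the lever folds from +z towards -y
- lever_tip (a point): free end of the lever, 74 mm from the pin. The lever is a dark steel bar 12 mm thick along the pin, 18 mm wide, 80 mm long; for screwing grip it across the 12 mm (fingers closing along the pin), 30 to 70 mm from the pin
- bottle1: square-section sample bottle, amber with a white label and a round white screw cap, 64 mm long, 28 x 28 mm, about 50 g, lying on its side on the bench; origin at its centre, x axis along its length towards the cap. Two or three of the four are there in any run.
- bottle2: square-section sample bottle, amber with a white label and a round white screw cap, 64 mm long, 28 x 28 mm, about 50 g, lying on its side on the bench; origin at its centre, x axis along its length towards the cap. Two or three of the four are there in any run.
- bottle3: square-section sample bottle, amber with a white label and a round white screw cap, 64 mm long, 28 x 28 mm, about 50 g, lying on its side on the bench; origin at its centre, x axis along its length towards the cap. Two or three of the four are there in any run.
- bottle4: square-section sample bottle, amber with a white label and a round white screw cap, 64 mm long, 28 x 28 mm, about 50 g, lying on its side on the bench; origin at its centre, x axis along its length towards the cap. Two or three of the four are there in any run.
- weigh_boat1: small black open weighing boat 55 x 42 x 16 mm; origin at the centre of its underside; leave it alone
- weigh_boat2: small black open weighing boat 55 x 42 x 16 mm; origin at the centre of its underside; leave it alone
- screw_cap: blue cap, 38 mm diameter, 14 mm high; origin at the centre of its underside; leave it alone
- reagent_jar: amber jar 64 mm diameter, 85 mm high; origin at the centre of its underside; leave it alone
- beaker: glass beaker 72 mm diameter, 95 mm high; origin at the centre of its underside; leave it alone
- tip_box: blue pipette tip box 120 x 85 x 67 mm; origin at the centre of its underside; leave it alone
Things that resemble listed ones, but are neither listed nor needed, are in the scene too. What is shaped like the bottle3 but blue is not meant. What is shaped like the bottle1 but purple is not meant.

How it is judged:
By the outcome, as a careful person would: the job done as asked, in the order asked, and still so for the second after the job is handed in, with the robot touching nothing.
Of bottle1, bottle2, bottle3, bottle4 only 2 to 3 are there at a start; the rules pass over those that are not, and their reading is None.
At some moment in a run one of bottle1, bottle2, bottle3, bottle4 may be knocked a few centimetres aside while the robot is not near it.
Once in a run the grip may slacken for a moment while it holds something.
It also fails if it takes over 210 s, if anything falls off the work surface, if the arm or the gripper's body presses on something with over 40 N, if the wrist force passes 120 N, or if a joint passes its speed limit or range.

## Working session

There is one attempt and no reset: what is moved stays moved. The work goes in short steps, Python scripts to look and compute and a tool call to move; the robot and the scene stay as the last step left them, time stands still between calls to the robot, and variables do not carry over. Pictures are saved under pics/ and viewed, at most 14 in all, crops included, and the job is handed in when it is done.

Besides the shell and the picture viewer there is one more tool, called after ">>>" by a JSON object that holds its "fn" and its "kwargs", one argument or row to a line. play_rows: Moves the arm, as the interface text tells. Its arguments: {"type":"object","properties":{"deltas":{"type":"array"},"newtons":{"type":"number"}},"required":["deltas"]}

```bash
mkdir -p pics; python3 - <<'E'
from workcell import *
import cv2,numpy as np
o=observe();print(o)
for n in("top","side"):
    c=get_calibration(n);print(n,c)
    f=grab_frame(n);cv2.imwrite(f"pics/{n}0.png",cv2.resize(f[:,:,::-1],(800,600),interpolation=cv2.INTER_CUBIC))
E
```

```text
{'clock': 0.0, 'qpos': array([ 1.17182424,  0.522015  , -0.03634946,  1.60001699,  0.02122413,
        1.02112507, -0.11276937]), 'qd': array([ 0.00015651,  0.00073199,  0.00068308, -0.0005068 ,  0.00030688,
       -0.00068005, -0.00169186]), 'joint_efforts': array([-3.59976046e-03, -9.27107191e+01,  1.97787210e+00, -3.69931626e+01,
        1.75708754e-02,  8.12171667e-03,  3.03859508e-05]), 'position': array([ 0.20165571, -0.5912005 ,  0.23072167]), 'tool_rot': array([-3.14041794e+00,  9.52329913e-05,  3.28824714e-01]), 'force': array([-1.13572293, -0.22693352, -0.07379161]), 'moment': array([-0.00497606, -0.02537101, -0.02325285]), 'finger_force': 0.0, 'grip_width': 0.0851279896535104}
top {'fovy': 52.11445804929336, 'cx': 253.6436591468431, 'cy': 195.68750380738305, 'xyz': array([ 0.37117048, -0.01184155,  1.27253111]), 'rotation': array([-3.03915846,  0.00659715, -1.57016576])}
side {'fovy': 56.55556049802143, 'cx': 254.2550514022816, 'cy': 196.74986870689784, 'xyz': array([0.05456439, 0.48753009, 0.84114757]), 'rotation': array([-2.34588857e+00,  3.70837826e-04, -2.41174402e+00])}
```

View pics/top0.png

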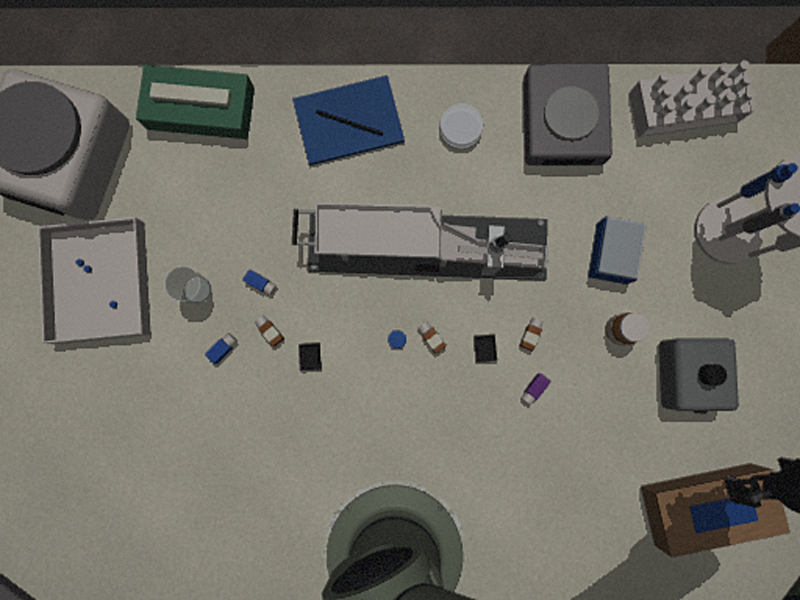

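View pics/side0.png

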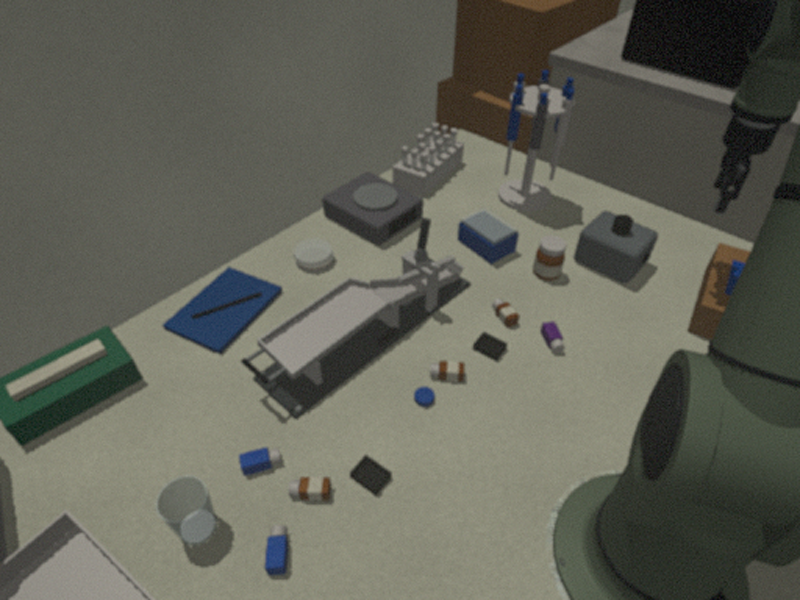

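The top view shows three amber bottles with white labels, at (270,332), (432,338) and (531,334). Possible mix-ups are the blue ones at (260,282) and (221,349), the purple one at (536,389), and the amber jar at (628,330). The feeder runs from its handle at (297,227) to its channel end at (546,255), and the lever is near (500,240). Next is one close crop of each view.

```bash
cat > h.py <<'E'
from workcell import *
import cv2,numpy as np
from scipy.spatial.transform import Rotation as R
def K(n):
    c=get_calibration(n);f=192/np.tan(np.radians(c["fovy"]/2))
    return f,c["cx"],c["cy"],np.array(c["xyz"]),R.from_euler("xyz",c["rotation"]).as_matrix()
def p2w(n,u,v,z):
    f,cx,cy,t,M=K(n);d=M@np.array([(u-cx)/f,(v-cy)/f,1]);return t+d*(z-t[2])/d[2]
def w2p(n,p):
    f,cx,cy,t,M=K(n);q=M.T@(np.array(p)-t);return np.array([q[0]/q[2]*f+cx,q[1]/q[2]*f+cy])
def crop(n,x0,y0,w,h,s,name):
    f=grab_frame(n)[y0:y0+h,x0:x0+w,::-1]
    cv2.imwrite(f"pics/{name}.png",cv2.resize(f,(w*s,h*s),interpolation=cv2.INTER_CUBIC))
def go(pos,yaw,n=None,tilt=(0,0,0)):
    """shift/turn in tool units from the present pose to a tool-down pose (roll pi, yaw)"""
    o=observe();M=R.from_euler("xyz",o["tool_rot"])
    T=R.from_euler("xyz",tilt)*R.from_euler("xyz",[np.pi,0,yaw])
    d=M.inv().apply(np.array(pos)-o["position"])/.5
    r=(M.inv()*T).as_rotvec()/np.radians(120)
    return np.round(np.r_[d,r],4)
E
python3 - <<'E'
from h import *
crop("top",96,121,262,150,3,"c1")
crop("side",145,130,165,180,3,"c2")
E
```

```text
(no output)
```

View pics/c1.png

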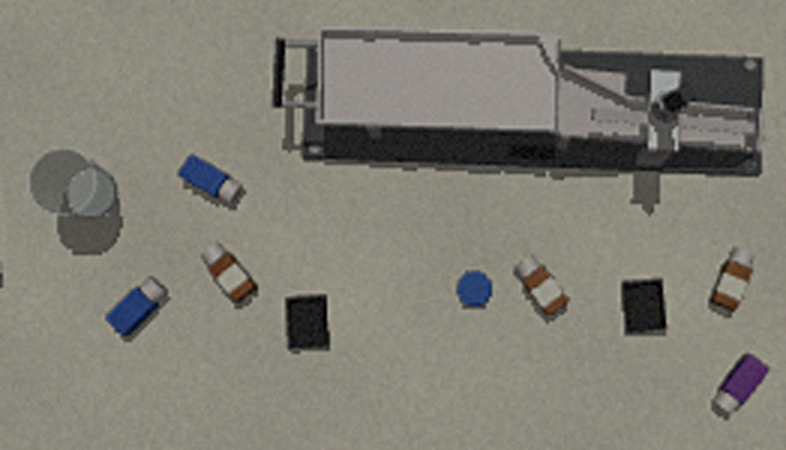

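View pics/c2.png

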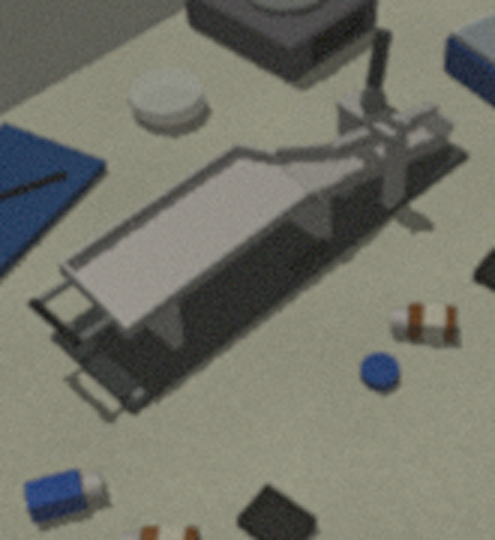

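```bash
python3 - <<'E'
from h import *
def t(u,v,z): return p2w("top",u/3+96,v/3+121,z).round(4)
def s(u,v,z): return p2w("side",u/3+145,v/3+130,z).round(4)
for k,a,b in(("A",(210,246),(248,298)),("B",(523,259),(560,313)),("C",(743,250),(724,311))):
    p,q=t(*a,.014),t(*b,.014); print(k,(p+q)/2,"len",np.linalg.norm(p-q),"yaw",np.arctan2(*(p-q)[1::-1]))
print("B side",(s(392,321,.014)+s(458,325,.014))/2)
for n,a in dict(handleN=(277,105,.087),handleF=(280,40,.087),railL=(322,124,.085),railR=(557,128,.092),farL=(322,31,.103),farR=(540,37,.103),tip=(678,98,.222),baseRB=(761,175,.005),baseRT=(762,58,.005),baseLB=(303,160,.005)).items(): print(n,t(*a))
for n,a in dict(handleL=(33,302,.087),handleR=(78,340,.087),railL=(128,333,.085),tip=(382,32,.222),baseL=(137,410,.002),baseR=(466,156,.002)).items(): print("s",n,s(*a))
E
```

```text
A [0.449  0.2578 0.014 ] len 0.06984010309270741 yaw 0.6452193201608379
B [ 0.4341 -0.0767  0.014 ] len 0.0696735243833696 yaw 0.5975564529851648
C [ 0.44005 -0.2816   0.014  ] len 0.06858986805644116 yaw -0.3203674294141778
B side [ 0.4306  -0.07635  0.014  ]
handleN [0.6155 0.1967 0.087 ]
handleF [0.6835 0.1948 0.087 ]
railL [0.5962 0.1506 0.085 ]
railR [ 0.5906 -0.0893  0.092 ]
farL [0.6886 0.1494 0.103 ]
farR [ 0.6821 -0.072   0.103 ]
tip [ 0.5939 -0.1905  0.222 ]
baseRB [ 0.5549 -0.3158  0.005 ]
baseRT [ 0.6844 -0.3201  0.005 ]
baseLB [0.5716 0.1817 0.005 ]
s handleL [0.6808 0.1937 0.087 ]
s handleR [0.6152 0.194  0.087 ]
s railL [0.5895 0.1584 0.085 ]
s tip [ 0.5941 -0.1953  0.222 ]
s baseL [0.5722 0.1765 0.002 ]
s baseR [ 0.5548 -0.3135  0.002 ]
```

```bash
cat >> h.py <<'E'
def amber():
    f=grab_frame("top");h=cv2.cvtColor(f,cv2.COLOR_RGB2HSV)
    m=cv2.inRange(h,(4,100,40),(18,255,255))
    m=cv2.morphologyEx(m,cv2.MORPH_CLOSE,np.ones((9,9)))
    n,l,s,c=cv2.connectedComponentsWithStats(m)
    for i in range(1,n):
        if 60<s[i,4]<900:
            r=cv2.minAreaRect(np.argwhere(l==i)[:,::-1].astype(np.float32))
            p=cv2.boxPoints(r);e=p[1]-p[0] if np.linalg.norm(p[1]-p[0])>np.linalg.norm(p[2]-p[1]) else p[2]-p[1]
            a=p2w("top",*r[0],.02);b=p2w("top",*(r[0]+e/2),.02)-a
            print("amber",c[i].round(),a[:2].round(3),"size",np.round(r[1],1),"yaw",np.arctan2(b[1],b[0]).round(2))
E
python3 - <<'E'
from h import *
amber()
print(go((.44,-.2816,.15),-.32),go((.44,-.2816,.15),2.82))
E
```

```text
amber [503.  30.] [ 1.058 -0.829] size [21. 20.] yaw 3.08
amber [396. 211.] [ 0.451 -0.455] size [19.4 15.4] yaw -2.97
amber [173. 213.] [0.444 0.255] size [15.   8.6] yaw -2.41
amber [339. 215.] [ 0.436 -0.277] size [ 8.5 14.7] yaw -0.4
amber [277. 218.] [ 0.429 -0.079] size [14.4  8.4] yaw -2.53
[ 6.511e-01 -4.325e-01  1.623e-01 -2.000e-04  1.000e-04  3.098e-01] [ 6.5110e-01 -4.3250e-01  1.6230e-01 -1.0000e-04 -3.0000e-04 -1.1895e+00]
```

>>> {"fn": "play_rows", "kwargs": {
  "deltas": [
    [0.652, -0.428, 0.1, 0, 0, 0.31, 0],
    [0.652, -0.428, 0.16, 0, 0, 0.31, 0],
    [0.652, -0.428, 0.16, 0, 0, 0.31, 0],
    [0.652, -0.428, 0.16, 0, 0, 0.31, 0],
    [0.652, -0.428, 0.16, 0, 0, 0.31, 0],
    [0.652, -0.428, 0.16, 0, 0, 0.31, 0],
    [0.652, -0.428, 0.16, 0, 0, 0.31, 0],
    [0.652, -0.428, 0.16, 0, 0, 0.31, 0],
    [0.652, -0.428, 0.16, 0, 0, 0.31, 0],
    [0.652, -0.428, 0.16, 0, 0, 0.31, 0]
  ],
  "newtons": 40
}}

```text
clock: 1.25
position: [0.4419, -0.2825, 0.151]
tool_rot: [-3.141, 0.001, -0.318]
force: [0.1, -0.7, 0.1]
grip_width: 0.0853
finger_force: 0.0
```

>>> {"fn": "play_rows", "kwargs": {
  "deltas": [
    [0, 0, 0, 0, 0, 0, 0],
    [0, 0, 0, 0, 0, 0, 0],
    [0, 0, 0, 0, 0, 0, 0]
  ]
}}

```text
clock: 1.55
position: [0.4406, -0.2848, 0.1515]
tool_rot: [3.141, -0.0, -0.322]
force: [-0.6, 0.4, -0.4]
grip_width: 0.0854
finger_force: 0.0
```

```bash
python3 - <<'E'
from h import *
o=observe();print(o["position"],o["tool_rot"],o["qpos"])
print(go((.441,-.2805,.002),-.35))
crop("side",270,150,120,100,5,"c3")
E
```

```text
[ 0.44061669 -0.28478251  0.15152022] [ 3.14133656e+00 -2.72496179e-04 -3.22412163e-01] [ 0.42624036  0.47138442  0.04577573  1.94138278 -0.0308733   0.72917956
 -1.40315906]
[-2.10e-03 -8.40e-03  2.99e-01  1.00e-04 -1.00e-04  1.32e-02]
```

View pics/c3.png

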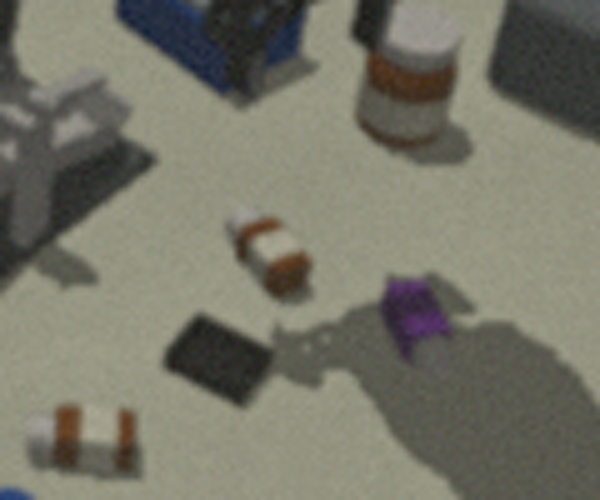

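The close crop shows amber bottle C at about (270,250), clear of the boat and the purple bottle. Next: lower, grip, lift.

>>> {"fn": "play_rows", "kwargs": {
  "deltas": [
    [-0.002, -0.008, 0.08, 0, 0, 0.013, 0],
    [-0.002, -0.008, 0.16, 0, 0, 0.013, 0],
    [-0.002, -0.008, 0.24, 0, 0, 0.013, 0],
    [-0.002, -0.008, 0.299, 0, 0, 0.013, 0],
    [-0.002, -0.008, 0.299, 0, 0, 0.013, 0.3],
    [-0.002, -0.008, 0.299, 0, 0, 0.013, 1],
    [-0.002, -0.008, 0.299, 0, 0, 0.013, 1],
    [-0.002, -0.008, 0.299, 0, 0, 0.013, 1],
    [-0.002, -0.008, 0.299, 0, 0, 0.013, 1],
    [-0.002, -0.008, 0.299, 0, 0, 0.013, 1]
  ],
  "newtons": 40
}}

```text
clock: 2.6
position: [0.4424, -0.2802, 0.0035]
tool_rot: [3.141, -0.003, -0.348]
force: [-2.3, 0.8, 13.6]
grip_width: 0.0276
finger_force: 38.6
```

>>> {"fn": "play_rows", "kwargs": {
  "deltas": [
    [0, 0, 0, 0, 0, 0, 1],
    [0, 0, -0.06, 0, 0, 0, 1],
    [0, 0, -0.14, 0, 0, 0, 1],
    [0, 0, -0.24, 0, 0, 0, 1],
    [0, 0, -0.34, 0, 0, 0, 1],
    [0, 0, -0.42, 0, 0, 0, 1],
    [0, 0, -0.42, 0, 0, 0, 1],
    [0, 0, -0.42, 0, 0, 0, 1]
  ]
}}

```text
clock: 3.4
position: [0.4418, -0.2797, 0.2134]
tool_rot: [3.141, -0.003, -0.348]
force: [0.7, -0.3, -1.0]
grip_width: 0.0273
finger_force: 40.5
```

```bash
cat >> h.py <<'E'
# feeder frame
YAW=-.032
O=np.array([.609,-.088,.082]); Rf=R.from_euler("z",YAW)
def tray(x,y,up):
    """world point and target orientation above tray floor point (tray down)"""
    p=O+Rf.apply([x,y,.15*x-.03*y])
    t=(Rf*R.from_euler("xyz",[-.03,-.15,0]))
    return p+t.apply([0,0,up]),t
def gotray(x,y,up,frm=None):
    p,t=tray(x,y,up)
    o=observe();M=R.from_euler("xyz",o["tool_rot"]);P=o["position"]
    T=t*R.from_euler("xyz",[np.pi,0,np.pi/2])
    if frm: p0,t0=tray(*frm);P=p0;M=t0*R.from_euler("xyz",[np.pi,0,np.pi/2])
    return p.round(3),np.round(np.r_[M.inv().apply(p-P)/.5,(M.inv()*T).as_rotvec()/np.radians(120)],4)
E
python3 - <<'E'
from h import *
o=observe();print(o["position"],o["grip_width"],o["finger_force"])
print(gotray(30,200,0)if 0 else gotray(.030,.198,.10))
crop("side",145,100,180,150,4,"c4")
E
```

```text
[ 0.44183669 -0.27971466  0.21338008] 0.027332821017611204 40.46861708164215
(array([0.63 , 0.112, 0.179]), array([ 0.0873, -0.8659,  0.0681, -0.061 ,  0.0568, -0.8977]))
```

View pics/c4.png

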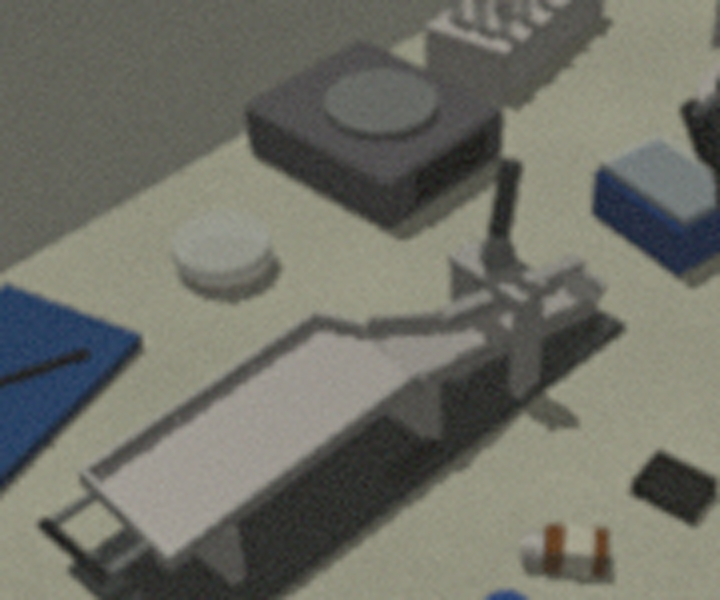

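>>> {"fn": "play_rows", "kwargs": {
  "deltas": [
    [0.02, -0.08, 0, 0, 0, 0, 1],
    [0.05, -0.18, 0, 0, 0, -0.07, 1],
    [0.06, -0.28, 0, 0, 0, -0.14, 1],
    [0.07, -0.38, 0, 0, 0, -0.21, 1],
    [0.08, -0.48, 0, 0, 0, -0.28, 1],
    [0.087, -0.58, 0, 0, 0, -0.35, 1],
    [0.087, -0.68, 0, 0, 0, -0.42, 1],
    [0.087, -0.78, 0, 0, 0, -0.49, 1],
    [0.087, -0.86, 0, 0, 0, -0.56, 1],
    [0.087, -0.866, 0, 0, 0, -0.62, 1]
  ]
}}

```text
clock: 4.45
position: [0.6297, 0.1194, 0.21]
tool_rot: [-3.138, -0.001, 0.963]
force: [-1.3, -0.0, -0.6]
grip_width: 0.0272
finger_force: 40.5
```

>>> {"fn": "play_rows", "kwargs": {
  "deltas": [
    [0, 0, 0, 0, 0, 0, 1],
    [0, 0, 0, 0, 0, 0, 1]
  ]
}}

```text
clock: 4.65
position: [0.6295, 0.1114, 0.2107]
tool_rot: [-3.141, 0.002, 0.946]
force: [0.2, -0.1, -0.7]
grip_width: 0.0272
finger_force: 25.7
```

```bash
python3 - <<'E'
from h import *
o=observe();print(o["position"],o["tool_rot"],o["qpos"],o["grip_width"],o["finger_force"])
print(gotray(.030,.198,.06),gotray(.03,.198,.007,(.03,.198,.06)))
E
```

```text
[0.62951833 0.11143702 0.21074351] [-3.14054557e+00  1.58333418e-03  9.45821818e-01] [-0.06264768  0.58046317 -0.31240229  1.56731132  0.19832953  1.02706825
 -1.05532776] 0.02722179455959131 25.66998392343521
(array([0.636, 0.111, 0.14 ]), array([ 0.0076,  0.0118,  0.1417, -0.0744,  0.0079, -0.2814])) (array([0.644, 0.109, 0.087]), array([-0.   , -0.   ,  0.106,  0.   ,  0.   ,  0.   ]))
```

>>> {"fn": "play_rows", "kwargs": {
  "deltas": [
    [0.008, 0.012, 0.05, -0.02, 0, -0.07, 1],
    [0.008, 0.012, 0.1, -0.04, 0, -0.14, 1],
    [0.008, 0.012, 0.14, -0.06, 0.008, -0.21, 1],
    [0.008, 0.012, 0.142, -0.074, 0.008, -0.281, 1],
    [0.008, 0.012, 0.142, -0.074, 0.008, -0.281, 1],
    [0.008, 0.012, 0.142, -0.074, 0.008, -0.281, 1],
    [0.008, 0.012, 0.142, -0.074, 0.008, -0.281, 1]
  ],
  "newtons": 60
}}

```text
clock: 5.35
position: [0.6377, 0.1118, 0.1414]
tool_rot: [2.99, 0.028, 1.533]
force: [0.1, -0.1, -1.1]
grip_width: 0.027
finger_force: 64.2
```

```bash
python3 - <<'E'
from h import *
o=observe();print(o["position"],o["tool_rot"],o["grip_width"],o["finger_force"])
print(gotray(.03,.198,.008))
crop("side",130,130,160,140,4,"c5")
E
```

```text
[0.63770033 0.11182972 0.14135608] [2.99018677 0.02785963 1.53269711] 0.026956916353803276 64.17705774307251
(array([0.644, 0.109, 0.088]), array([-0.0018, -0.0031,  0.1066,  0.0006, -0.0007, -0.0009]))
```

View pics/c5.png

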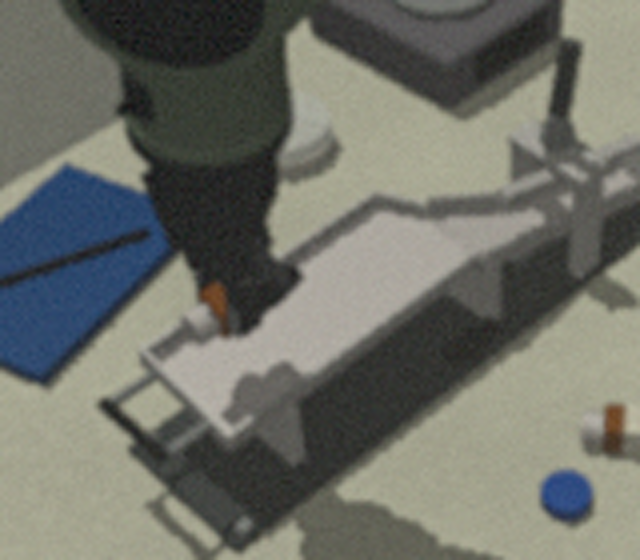

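The bottle is held along the rail over the handle end of the tray (cap near (205,320)), tilted like the floor. Next: lower and release with a small opening.

>>> {"fn": "play_rows", "kwargs": {
  "deltas": [
    [-0.002, -0.003, 0.04, 0, 0, 0, 1],
    [-0.002, -0.003, 0.08, 0, 0, 0, 1],
    [-0.002, -0.003, 0.1, 0, 0, 0, 1],
    [-0.002, -0.003, 0.106, 0, 0, 0, 1],
    [-0.002, -0.003, 0.106, 0, 0, 0, 1],
    [-0.002, -0.003, 0.106, 0, 0, 0, 1]
  ]
}}

```text
clock: 6.0
position: [0.644, 0.1099, 0.0891]
tool_rot: [2.99, 0.028, 1.538]
force: [0.1, 0.5, -0.4]
grip_width: 0.0267
finger_force: 64.2
```

>>> {"fn": "play_rows", "kwargs": {
  "deltas": [
    [0, 0, 0, 0, 0, 0, 0.5],
    [0, 0, 0, 0, 0, 0, 0.5],
    [0, 0, 0, 0, 0, 0, 0.5],
    [0, 0, 0, 0, 0, 0, 0.5],
    [0, 0, 0, 0, 0, 0, 0.5]
  ]
}}

```text
clock: 6.5
position: [0.6437, 0.1098, 0.0883]
tool_rot: [2.99, 0.028, 1.538]
force: [1.0, 0.6, -0.5]
grip_width: 0.0429
finger_force: 0.0
```

>>> {"fn": "play_rows", "kwargs": {
  "deltas": [
    [0, 0, -0.04, 0, 0, 0, 0.5],
    [0, 0, -0.1, 0, 0, 0, 0.5],
    [0, 0, -0.18, 0, 0, 0, 0.5],
    [0, 0, -0.26, 0, 0, 0, 0.5],
    [0, 0, -0.3, 0, 0, 0, 0],
    [0, 0, -0.3, 0, 0, 0, 0],
    [0, 0, -0.3, 0, 0, 0, 0]
  ]
}}

```text
clock: 7.2
position: [0.6212, 0.1145, 0.2364]
tool_rot: [2.99, 0.029, 1.538]
force: [0.7, 0.3, -0.7]
grip_width: 0.0835
finger_force: 0.0
```

```bash
python3 - <<'E'
from h import *
amber()
o=observe();print(o["position"])
print(go((.44,-.075,.15),.6), go((.44,.26,.15),.64))
E
```

```text
amber [503.  30.] [ 1.063 -0.829] size [24. 20.] yaw 3.08
amber [396. 211.] [ 0.452 -0.462] size [19.4 11.3] yaw -2.97
amber [173. 213.] [0.444 0.255] size [15.   8.7] yaw -2.43
amber [277. 218.] [ 0.429 -0.079] size [14.5  8.4] yaw -2.53
[0.62094027 0.11440042 0.23569291]
[-0.3853 -0.3727  0.1282  0.0728 -0.0209  0.4481] [ 0.2841 -0.3914  0.1059  0.073  -0.0194  0.429 ]
```

>>> {"fn": "play_rows", "kwargs": {
  "deltas": [
    [0.05, -0.08, 0, 0.02, 0, 0.06, 0],
    [0.11, -0.16, 0.02, 0.04, 0, 0.13, 0],
    [0.17, -0.24, 0.04, 0.06, -0.01, 0.2, 0],
    [0.23, -0.32, 0.07, 0.073, -0.019, 0.27, 0],
    [0.284, -0.391, 0.1, 0.073, -0.019, 0.34, 0],
    [0.284, -0.391, 0.106, 0.073, -0.019, 0.41, 0],
    [0.284, -0.391, 0.106, 0.073, -0.019, 0.42, 0],
    [0.284, -0.391, 0.106, 0.073, -0.019, 0.42, 0],
    [0.284, -0.391, 0.106, 0.073, -0.019, 0.42, 0]
  ]
}}

```text
clock: 8.15
position: [0.4413, 0.2596, 0.1507]
tool_rot: [3.141, -0.0, 0.661]
force: [0.6, -0.9, 0.8]
grip_width: 0.0851
finger_force: 0.0
```

```bash
python3 - <<'E'
from h import *
o=observe();print(o["position"],o["tool_rot"])
print(go((.449,.2585,.005),.68))
crop("side",130,150,180,150,4,"c6")
E
```

```text
[0.44130281 0.25962375 0.15074697] [ 3.14056565e+00 -3.72736571e-04  6.61318894e-01]
[ 1.070e-02  1.090e-02  2.915e-01  5.000e-04 -2.000e-04 -8.900e-03]
```

View pics/c6.png

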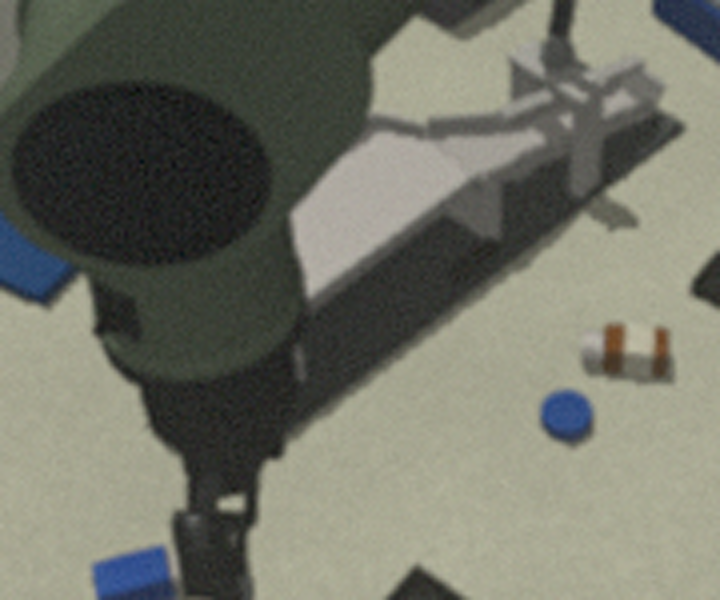

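The arm hides the tray here, and bottle B is unmoved at (635,350). Next: grasp bottle A.

>>> {"fn": "play_rows", "kwargs": {
  "deltas": [
    [0.011, 0.011, 0.08, 0, 0, -0.009, 0],
    [0.011, 0.011, 0.16, 0, 0, -0.009, 0],
    [0.011, 0.011, 0.24, 0, 0, -0.009, 0],
    [0.011, 0.011, 0.29, 0, 0, -0.009, 0],
    [0.011, 0.011, 0.29, 0, 0, -0.009, 0.3],
    [0.011, 0.011, 0.29, 0, 0, -0.009, 1],
    [0.011, 0.011, 0.29, 0, 0, -0.009, 1],
    [0.011, 0.011, 0.29, 0, 0, -0.009, 1],
    [0.011, 0.011, 0.29, 0, 0, -0.009, 1],
    [0.011, 0.011, 0.29, 0, 0, -0.009, 1]
  ]
}}

```text
clock: 9.2
position: [0.4492, 0.2595, 0.0073]
tool_rot: [3.14, -0.003, 0.678]
force: [-1.3, -2.7, 14.4]
grip_width: 0.0267
finger_force: 58.8
```

>>> {"fn": "play_rows", "kwargs": {
  "deltas": [
    [0, 0, 0, 0, 0, 0, 1],
    [0, 0, -0.06, 0, 0, 0, 1],
    [0, 0, -0.14, 0, 0, 0, 1],
    [0, 0, -0.24, 0, 0, 0, 1],
    [0, 0, -0.34, 0, 0, 0, 1],
    [0, 0, -0.42, 0, 0, 0, 1],
    [0, 0, -0.42, 0, 0, 0, 1],
    [0, 0, -0.42, 0, 0, 0, 1]
  ]
}}

```text
clock: 10.0
position: [0.4486, 0.2592, 0.2171]
tool_rot: [3.14, -0.003, 0.678]
force: [-0.4, -0.9, -0.3]
grip_width: 0.0269
finger_force: 59.9
```

```bash
python3 - <<'E'
from h import *
o=observe();print(o["position"],o["grip_width"],o["finger_force"])
print(gotray(.03,.122,.06),gotray(.03,.122,.10))
amber()
E
```

```text
[0.44856818 0.25918691 0.21714238] 0.026908583139856102 59.91749703884125
(array([0.634, 0.035, 0.142]), array([ 0.0074,  0.5815,  0.1508, -0.072 ,  0.0163, -0.4094])) (array([0.628, 0.036, 0.182]), array([ 1.000e-04,  5.720e-01,  7.170e-02, -7.200e-02,  1.630e-02,
       -4.094e-01]))
amber [503.  30.] [ 1.068 -0.828] size [27. 21.] yaw 3.08
amber [219. 147.] [0.661 0.111] size [ 9. 15.] yaw -1.57
amber [396. 211.] [ 0.453 -0.462] size [19.2 10.3] yaw -3.02
amber [277. 218.] [ 0.429 -0.079] size [14.7  8.4] yaw -2.53
```

```bash
python3 - <<'E'
from h import *
crop("top",180,120,180,110,4,"c7")
E
```

```text
(no output)
```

View pics/c7.png

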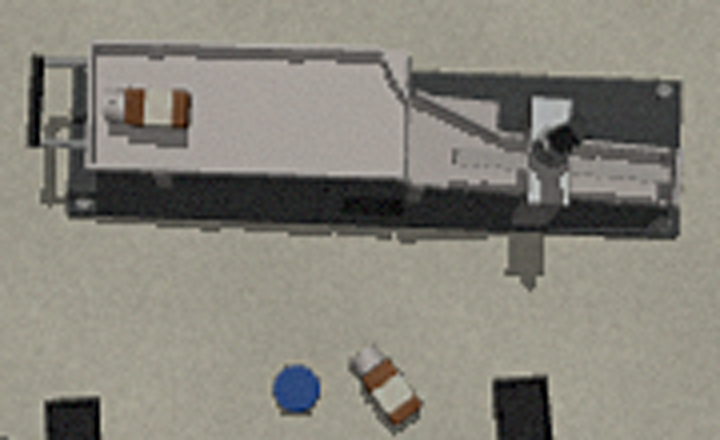

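>>> {"fn": "play_rows", "kwargs": {
  "deltas": [
    [0.001, 0.08, 0, 0, 0, -0.06, 1],
    [0.001, 0.18, 0, 0, 0, -0.12, 1],
    [0.002, 0.28, 0, 0, 0, -0.18, 1],
    [0.003, 0.38, 0.02, -0.02, 0.004, -0.24, 1],
    [0.004, 0.48, 0.05, -0.04, 0.008, -0.3, 1],
    [0.006, 0.56, 0.09, -0.06, 0.012, -0.36, 1],
    [0.007, 0.58, 0.13, -0.072, 0.016, -0.409, 1],
    [0.007, 0.58, 0.15, -0.072, 0.016, -0.409, 1],
    [0.007, 0.58, 0.15, -0.072, 0.016, -0.409, 1],
    [0.007, 0.58, 0.15, -0.072, 0.016, -0.409, 1]
  ]
}}

```text
clock: 11.1
position: [0.6326, 0.0371, 0.1412]
tool_rot: [2.995, 0.031, 1.533]
force: [-0.5, 0.5, -1.0]
grip_width: 0.027
finger_force: 60.0
```

```bash
python3 - <<'E'
from h import *
o=observe();print(o["position"],o["tool_rot"],o["grip_width"],o["finger_force"])
print(gotray(.025,.122,.010))
E
```

```text
[0.63258956 0.03707244 0.1411747 ] [2.99504949 0.03062715 1.53302527] 0.026996997823441615 59.95822012424469
(array([0.636, 0.033, 0.092]), array([-0.0039, -0.0066,  0.0987, -0.0017,  0.0005, -0.0005]))
```

>>> {"fn": "play_rows", "kwargs": {
  "deltas": [
    [-0.003, -0.005, 0.04, 0, 0, 0, 1],
    [-0.003, -0.005, 0.07, 0, 0, 0, 1],
    [-0.003, -0.005, 0.085, 0, 0, 0, 1],
    [-0.003, -0.005, 0.092, 0, 0, 0, 1],
    [-0.003, -0.005, 0.097, 0, 0, 0, 1],
    [-0.003, -0.005, 0.097, 0, 0, 0, 1],
    [-0.003, -0.005, 0.097, 0, 0, 0, 1]
  ]
}}

```text
clock: 11.8
position: [0.6376, 0.0324, 0.093]
tool_rot: [2.994, 0.031, 1.534]
force: [0.5, 0.4, 0.3]
grip_width: 0.0264
finger_force: 60.0
```

>>> {"fn": "play_rows", "kwargs": {
  "deltas": [
    [0, 0, 0, 0, 0, 0, 0.5],
    [0, 0, 0, 0, 0, 0, 0.5],
    [0, 0, 0, 0, 0, 0, 0.5],
    [0, 0, 0, 0, 0, 0, 0.5],
    [0, 0, 0, 0, 0, 0, 0.5]
  ]
}}

```text
clock: 12.3
position: [0.6374, 0.0324, 0.0926]
tool_rot: [2.994, 0.031, 1.534]
force: [-0.2, 0.2, 0.0]
grip_width: 0.0427
finger_force: 0.0
```

>>> {"fn": "play_rows", "kwargs": {
  "deltas": [
    [0, 0, -0.04, 0, 0, 0, 0.5],
    [0, 0, -0.1, 0, 0, 0, 0.5],
    [0, 0, -0.18, 0, 0, 0, 0.5],
    [0, 0, -0.26, 0, 0, 0, 0.5],
    [0, 0, -0.3, 0, 0, 0, 0],
    [0, 0, -0.3, 0, 0, 0, 0],
    [0, 0, -0.3, 0, 0, 0, 0]
  ]
}}

```text
clock: 13.0
position: [0.6155, 0.0377, 0.2408]
tool_rot: [2.994, 0.032, 1.534]
force: [0.8, 0.3, -1.1]
grip_width: 0.0831
finger_force: 0.0
```

```bash
python3 - <<'E'
from h import *
amber()
o=observe();print(o["position"])
print(go((.434,-.076,.15),.61))
E
```

```text
amber [503.  30.] [ 1.07  -0.828] size [28. 21.] yaw 3.08
amber [396. 211.] [ 0.45  -0.461] size [19.2 10.7] yaw -2.91
[0.61529431 0.03762108 0.24010229]
[-0.2347 -0.3775  0.1341  0.0718 -0.0183  0.4413]
```

>>> {"fn": "play_rows", "kwargs": {
  "deltas": [
    [-0.04, -0.08, 0, 0.02, 0, 0.06, 0],
    [-0.09, -0.16, 0.02, 0.04, 0, 0.13, 0],
    [-0.14, -0.24, 0.04, 0.06, -0.01, 0.2, 0],
    [-0.19, -0.32, 0.07, 0.072, -0.018, 0.27, 0],
    [-0.235, -0.377, 0.1, 0.072, -0.018, 0.34, 0],
    [-0.235, -0.377, 0.134, 0.072, -0.018, 0.41, 0],
    [-0.235, -0.377, 0.134, 0.072, -0.018, 0.44, 0],
    [-0.235, -0.377, 0.134, 0.072, -0.018, 0.44, 0],
    [-0.235, -0.377, 0.134, 0.072, -0.018, 0.44, 0]
  ]
}}

```text
clock: 13.95
position: [0.4345, -0.0758, 0.1503]
tool_rot: [-3.141, -0.0, 0.616]
force: [0.2, -0.1, 0.1]
grip_width: 0.0854
finger_force: 0.0
```

```bash
python3 - <<'E'
from h import *
o=observe();print(o["position"],o["tool_rot"])
print(go((.434,-.0755,.007),.61))
amber()
crop("side",130,130,180,150,4,"c8")
E
```

```text
[ 0.43446504 -0.07579322  0.15027095] [-3.14093704e+00 -1.82619217e-04  6.15521678e-01]
[-5.000e-04 -8.000e-04  2.865e-01 -3.000e-04 -1.000e-04  2.600e-03]
amber [503.  30.] [ 1.066 -0.829] size [26. 20.] yaw 3.08
amber [219. 147.] [0.661 0.111] size [ 9. 15.] yaw -1.57
amber [245. 149.] [0.654 0.026] size [ 9. 15.] yaw -1.57
amber [396. 211.] [ 0.45  -0.461] size [19.2 10.7] yaw -2.91
```

View pics/c8.png

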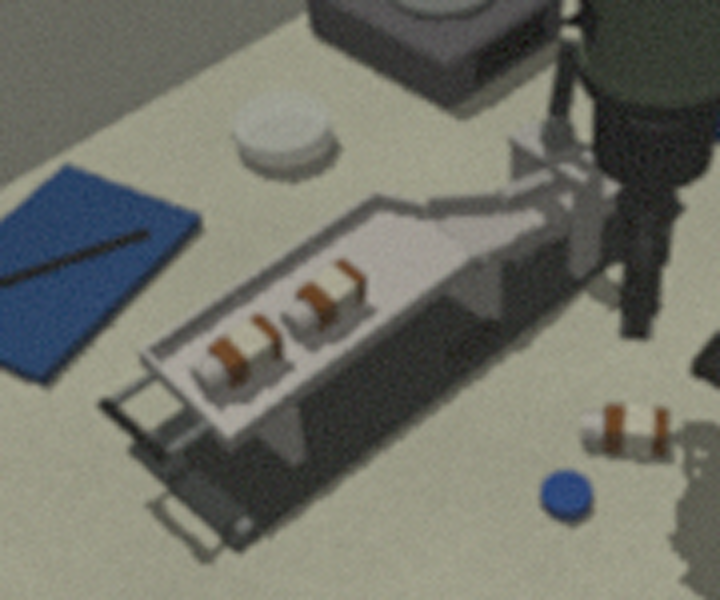

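Two bottles lie in the tray at (240,350) and (325,297). B is unmoved at (635,430), with the blue cap close to it, so I'll go down with the fingers half open.

>>> {"fn": "play_rows", "kwargs": {
  "deltas": [
    [0, -0.001, 0.04, 0, 0, 0, 0.3],
    [0, -0.001, 0.12, 0, 0, 0, 0.3],
    [0, -0.001, 0.2, 0, 0, 0, 0.3],
    [0, -0.001, 0.26, 0, 0, 0, 0.3],
    [0, -0.001, 0.284, 0, 0, 0, 0.3],
    [0, -0.001, 0.284, 0, 0, 0, 1],
    [0, -0.001, 0.284, 0, 0, 0, 1],
    [0, -0.001, 0.284, 0, 0, 0, 1],
    [0, -0.001, 0.284, 0, 0, 0, 1],
    [0, -0.001, 0.284, 0, 0, 0, 1]
  ]
}}

```text
clock: 15.05
position: [0.4353, -0.0756, 0.0101]
tool_rot: [3.14, -0.003, 0.613]
force: [-1.9, 0.4, 15.5]
grip_width: 0.0263
finger_force: 60.9
```

>>> {"fn": "play_rows", "kwargs": {
  "deltas": [
    [0, 0, 0, 0, 0, 0, 1],
    [0, 0, -0.06, 0, 0, 0, 1],
    [0, 0, -0.14, 0, 0, 0, 1],
    [0, 0, -0.24, 0, 0, 0, 1],
    [0, 0, -0.34, 0, 0, 0, 1],
    [0, 0, -0.42, 0, 0, 0, 1],
    [0, 0, -0.42, 0, 0, 0, 1],
    [0, 0, -0.42, 0, 0, 0, 1]
  ]
}}

```text
clock: 15.85
position: [0.4345, -0.0759, 0.22]
tool_rot: [3.139, -0.003, 0.613]
force: [-0.2, 0.6, -1.0]
grip_width: 0.0269
finger_force: 59.3
```

```bash
python3 - <<'E'
from h import *
o=observe();print(o["position"],o["grip_width"],o["finger_force"])
print(gotray(.025,.045,.06),gotray(.025,.045,.10))
E
```

```text
[ 0.43450517 -0.07586602  0.22001421] 0.026919678962696703 59.294037222862244
(array([ 0.627, -0.042,  0.144]), array([ 0.353 ,  0.1646,  0.154 , -0.0714,  0.0191, -0.4404])) (array([ 0.621, -0.04 ,  0.183]), array([ 0.3451,  0.1557,  0.0749, -0.0714,  0.0191, -0.4404]))
```

>>> {"fn": "play_rows", "kwargs": {
  "deltas": [
    [0.06, 0.03, 0, 0, 0, -0.06, 1],
    [0.14, 0.06, 0, 0, 0, -0.12, 1],
    [0.22, 0.1, 0, 0, 0, -0.18, 1],
    [0.29, 0.13, 0.02, -0.02, 0.004, -0.24, 1],
    [0.34, 0.15, 0.05, -0.04, 0.01, -0.3, 1],
    [0.353, 0.164, 0.09, -0.06, 0.015, -0.36, 1],
    [0.353, 0.164, 0.13, -0.071, 0.019, -0.42, 1],
    [0.353, 0.164, 0.153, -0.071, 0.019, -0.44, 1],
    [0.353, 0.164, 0.153, -0.071, 0.019, -0.44, 1],
    [0.353, 0.164, 0.153, -0.071, 0.019, -0.44, 1]
  ]
}}

```text
clock: 16.85
position: [0.626, -0.0412, 0.1426]
tool_rot: [2.996, 0.028, 1.531]
force: [0.5, -0.8, -0.5]
grip_width: 0.0266
finger_force: 59.3
```

```bash
python3 - <<'E'
from h import *
o=observe();print(o["position"],o["tool_rot"],o["grip_width"],o["finger_force"])
print(gotray(.025,.045,.012))
E
```

```text
[ 0.62598139 -0.04119657  0.14256895] [2.99587432 0.02832258 1.53086033] 0.02660687952270128 59.30810809135437
(array([ 0.634, -0.043,  0.096]), array([-0.0012,  0.0019,  0.094 , -0.0021, -0.0004, -0.0017]))
```

>>> {"fn": "play_rows", "kwargs": {
  "deltas": [
    [-0.001, 0.002, 0.04, 0, 0, 0, 1],
    [-0.001, 0.002, 0.07, 0, 0, 0, 1],
    [-0.001, 0.002, 0.085, 0, 0, 0, 1],
    [-0.001, 0.002, 0.092, 0, 0, 0, 1],
    [-0.001, 0.002, 0.094, 0, 0, 0, 1],
    [-0.001, 0.002, 0.094, 0, 0, 0, 1],
    [-0.001, 0.002, 0.094, 0, 0, 0, 1]
  ]
}}

```text
clock: 17.55
position: [0.6339, -0.0432, 0.0966]
tool_rot: [2.995, 0.029, 1.534]
force: [0.7, -0.1, 0.0]
grip_width: 0.0268
finger_force: 59.3
```

>>> {"fn": "play_rows", "kwargs": {
  "deltas": [
    [0, 0, 0, 0, 0, 0, 0.5],
    [0, 0, 0, 0, 0, 0, 0.5],
    [0, 0, 0, 0, 0, 0, 0.5],
    [0, 0, 0, 0, 0, 0, 0.5],
    [0, 0, 0, 0, 0, 0, 0.5]
  ]
}}

```text
clock: 18.05
position: [0.6337, -0.0432, 0.0961]
tool_rot: [2.995, 0.029, 1.534]
force: [-0.5, -0.1, -0.1]
grip_width: 0.0421
finger_force: 0.0
```

>>> {"fn": "play_rows", "kwargs": {
  "deltas": [
    [0, 0, -0.04, 0, 0, 0, 0.5],
    [0, 0, -0.08, 0, 0, 0, 0.5],
    [0, 0, -0.14, 0, 0, 0.06, 0.3],
    [0, 0, -0.2, 0, 0, 0.13, 0.3],
    [0, 0, -0.2, 0, 0, 0.2, 0.3],
    [0, 0, -0.2, 0, 0, 0.27, 0.3],
    [0, 0, -0.2, 0, 0, 0.34, 0.3],
    [0, 0, -0.2, 0, 0, 0.41, 0.3],
    [0, 0, -0.2, 0, 0, 0.48, 0.3],
    [0, 0, -0.2, 0, 0, 0.55, 0.3]
  ]
}}

```text
clock: 19.05
position: [0.6191, -0.0398, 0.195]
tool_rot: [3.056, -0.122, 0.383]
force: [-0.0, -0.5, -0.2]
grip_width: 0.0595
finger_force: 0.0
```

```bash
cat >> h.py <<'E'
def gotray90(x,y,up,frm=None):
    p,t=tray(x,y,up);o=observe();M=R.from_euler("xyz",o["tool_rot"]);P=o["position"]
    T=t*R.from_euler("xyz",[np.pi,0,0])
    if frm: P=tray(*frm)[0];M=T
    return p.round(3),np.round(np.r_[M.inv().apply(p-P)/.5,(M.inv()*T).as_rotvec()/np.radians(120)],4)
E
python3 - <<'E'
from h import *
o=observe();print(o["position"],o["tool_rot"],o["grip_width"],o["qpos"])
print(gotray90(.058,.158,.07))
amber()
E
```

```text
[ 0.61913963 -0.03980701  0.19495757] [ 3.05606093 -0.1222509   0.38344601] 0.05953223387778375 [ 0.06324833  0.48741645 -0.16122795  1.77663076  0.17646112  0.74771958
 -1.38813211]
(array([0.662, 0.07 , 0.155]), array([ 0.1505, -0.1806,  0.0836, -0.0008,  0.0017,  0.1969]))
amber [503.  29.] [ 1.07 -0.83] size [28. 20.] yaw 3.08
amber [219. 147.] [0.659 0.109] size [15.7  8.8] yaw -1.64
amber [396. 211.] [ 0.451 -0.462] size [19.2 10.2] yaw -2.91
```

>>> {"fn": "play_rows", "kwargs": {
  "deltas": [
    [0.04, -0.05, 0, 0, 0, 0.06, 0.3],
    [0.08, -0.1, 0, 0, 0, 0.12, 0.3],
    [0.12, -0.15, 0.03, 0, 0, 0.18, 0.3],
    [0.15, -0.18, 0.06, -0.001, 0.002, 0.197, 0.3],
    [0.15, -0.18, 0.083, -0.001, 0.002, 0.197, 0.3],
    [0.15, -0.18, 0.083, -0.001, 0.002, 0.197, 0.3],
    [0.15, -0.18, 0.083, -0.001, 0.002, 0.197, 0.3],
    [0.15, -0.18, 0.083, -0.001, 0.002, 0.197, 0.3]
  ]
}}

```text
clock: 19.9
position: [0.661, 0.0692, 0.1561]
tool_rot: [3.11, -0.151, -0.026]
force: [-0.5, 0.1, -0.1]
grip_width: 0.0597
finger_force: 0.0
```

```bash
python3 - <<'E'
from h import *
o=observe();print(o["position"],o["tool_rot"],o["grip_width"])
print(gotray90(.059,.157,.013))
amber()
crop("side",130,130,180,150,4,"c9")
E
```

```text
[0.66101941 0.06919029 0.15613614] [ 3.11021013 -0.15130127 -0.02640766] 0.05968421934290217
(array([0.671, 0.067, 0.099]), array([ 0.0027, -0.0008,  0.1161,  0.0003, -0.0007,  0.0026]))
amber [503.  29.] [ 1.072 -0.83 ] size [27. 20.] yaw 3.08
amber [269. 149.] [ 0.652 -0.053] size [ 8. 14.] yaw -1.57
amber [396. 211.] [ 0.45  -0.462] size [19.2 10.4] yaw -2.91
```

View pics/c9.png

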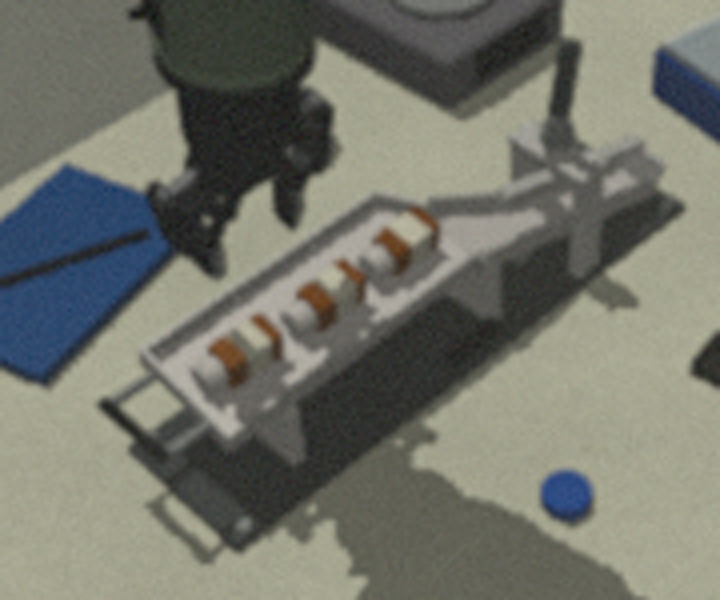

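All three bottles lie in file mid-tray at (240,350), (325,295) and (405,240), and the fingers are over the far side. Next: push the first two to the rail.

>>> {"fn": "play_rows", "kwargs": {
  "deltas": [
    [0.003, -0.001, 0.04, 0, 0, 0.002, 0.3],
    [0.003, -0.001, 0.08, 0, 0, 0.002, 0.3],
    [0.003, -0.001, 0.11, 0, 0, 0.002, 0.3],
    [0.003, -0.001, 0.126, 0, 0, 0.002, 0.3],
    [0.003, -0.001, 0.126, 0, 0, 0.002, 0.3],
    [0.003, -0.001, 0.126, 0, 0, 0.002, 0.3]
  ]
}}

```text
clock: 20.6
position: [0.672, 0.0686, 0.0938]
tool_rot: [3.111, -0.151, -0.03]
force: [-1.1, -0.3, 0.1]
grip_width: 0.0599
finger_force: 0.0
```

>>> {"fn": "play_rows", "kwargs": {
  "deltas": [
    [-0.01, 0, 0, 0, 0, 0, 0.3],
    [-0.02, 0, 0, 0, 0, 0, 0.3],
    [-0.03, 0, 0, 0, 0, 0, 0.3],
    [-0.037, 0, 0, 0, 0, 0, 0.3],
    [-0.044, 0, 0, 0, 0, 0, 0.3],
    [-0.05, 0, 0, 0, 0, 0, 0.3],
    [-0.055, 0, 0, 0, 0, 0, 0.3],
    [-0.058, 0, 0, 0, 0, 0, 0.3],
    [-0.058, 0, 0, 0, 0, 0, 0.3]
  ]
}}

```text
clock: 21.5
position: [0.6429, 0.0695, 0.0889]
tool_rot: [3.111, -0.151, -0.03]
force: [-1.0, 0.3, 0.1]
grip_width: 0.0597
finger_force: 0.0
```

```bash
python3 - <<'E'
from h import *
o=observe();print(o["position"],o["tool_rot"],o["force"])
amber()
print(gotray90(.0265,.157,.007))
E
```

```text
[0.64294532 0.06946821 0.08885868] [ 3.11099769 -0.15052176 -0.03025255] [-1.04739792  0.28080606  0.09346317]
amber [503.  30.] [ 1.068 -0.828] size [27. 21.] yaw 3.08
amber [269. 149.] [ 0.652 -0.053] size [ 8. 14.] yaw -1.57
amber [396. 211.] [ 0.451 -0.461] size [18.9  9.9] yaw -2.96
(array([0.639, 0.068, 0.088]), array([-0.0073,  0.0025,  0.0004,  0.0001, -0.0004,  0.0008]))
```

>>> {"fn": "play_rows", "kwargs": {
  "deltas": [
    [-0.004, 0, 0, 0, 0, 0, 0.3],
    [-0.008, 0, 0, 0, 0, 0, 0.3],
    [-0.01, 0, 0, 0, 0, 0, 0.3],
    [-0.01, 0, 0, 0, 0, 0, 0.3]
  ]
}}

```text
clock: 21.95
position: [0.638, 0.0696, 0.0881]
tool_rot: [3.111, -0.151, -0.03]
force: [0.7, 0.2, -0.0]
grip_width: 0.0598
finger_force: 0.0
```

>>> {"fn": "play_rows", "kwargs": {
  "deltas": [
    [0.01, 0, 0, 0, 0, 0, 0.3],
    [0.02, 0, 0, 0, 0, 0, 0.3],
    [0.02, 0, -0.06, 0, 0, 0, 0.3],
    [0.02, 0, -0.13, 0, 0, 0, 0.3],
    [0.04, 0.08, -0.13, 0, 0, 0, 0.6],
    [0.06, 0.18, -0.13, 0, 0, 0, 1],
    [0.06, 0.22, -0.13, 0, 0, 0, 1],
    [0.06, 0.22, -0.13, 0, 0, 0, 1],
    [0.06, 0.22, -0.13, 0, 0, 0, 1]
  ]
}}

```text
clock: 22.85
position: [0.6545, -0.0389, 0.1602]
tool_rot: [3.111, -0.151, -0.031]
force: [0.5, 1.4, 0.1]
grip_width: 0.0005
finger_force: 0.0
```

```bash
python3 - <<'E'
from h import *
o=observe();print(o["position"],o["tool_rot"],o["force"])
amber()
print(gotray90(.057,.045,.010))
print(tray(-.001,.157,.02)[0])
E
```

```text
[ 0.65453757 -0.03893104  0.1602213 ] [ 3.11147887 -0.15075934 -0.03108591] [0.52802684 1.37631305 0.05474744]
amber [503.  29.] [ 1.072 -0.828] size [27. 21.] yaw 3.08
amber [218. 156.] [0.629 0.111] size [ 8. 15.] yaw -1.57
amber [396. 211.] [ 0.451 -0.46 ] size [18.9 10.4] yaw -2.96
(array([ 0.666, -0.044,  0.099]), array([ 0.0046,  0.0087,  0.1245, -0.0002, -0.0003,  0.0011]))
[0.61005696 0.0696468  0.09690652]
```

>>> {"fn": "play_rows", "kwargs": {
  "deltas": [
    [0.005, 0.009, 0.04, 0, 0, 0.001, 1],
    [0.005, 0.009, 0.08, 0, 0, 0.001, 1],
    [0.005, 0.009, 0.11, 0, 0, 0.001, 1],
    [0.005, 0.009, 0.124, 0, 0, 0.001, 1],
    [0.005, 0.009, 0.124, 0, 0, 0.001, 1],
    [0.005, 0.009, 0.124, 0, 0, 0.001, 1]
  ]
}}

```text
clock: 23.5
position: [0.6661, -0.0452, 0.1]
tool_rot: [3.111, -0.151, -0.032]
force: [-0.0, 0.8, 0.5]
grip_width: 0.0
finger_force: 0.0
```

>>> {"fn": "play_rows", "kwargs": {
  "deltas": [
    [-0.01, 0, 0, 0, 0, 0, 1],
    [-0.02, 0, 0, 0, 0, 0, 1],
    [-0.03, 0, 0, 0, 0, 0, 1],
    [-0.037, 0, 0, 0, 0, 0, 1],
    [-0.044, 0, 0, 0, 0, 0, 1],
    [-0.05, 0, 0, 0, 0, 0, 1],
    [-0.055, 0, 0, 0, 0, 0, 1],
    [-0.062, 0, 0, 0, 0, 0, 1],
    [-0.064, 0, 0, 0, 0, 0, 1],
    [-0.064, 0, 0, 0, 0, 0, 1]
  ]
}}

```text
clock: 24.5
position: [0.6341, -0.0446, 0.0946]
tool_rot: [3.111, -0.151, -0.032]
force: [0.1, -0.2, -0.1]
grip_width: -0.0003
finger_force: 0.0
```

>>> {"fn": "play_rows", "kwargs": {
  "deltas": [
    [0.01, 0, 0, 0, 0, 0, 1],
    [0.02, 0, 0, 0, 0, 0, 1],
    [0.02, 0, -0.06, 0, 0, 0, 1],
    [0.02, 0, -0.14, 0, 0, 0, 1],
    [0.02, 0, -0.2, 0, 0, 0, 1],
    [0.02, 0, -0.2, 0, 0, 0, 1]
  ]
}}

```text
clock: 25.1
position: [0.6312, -0.0414, 0.1993]
tool_rot: [3.112, -0.157, -0.033]
force: [0.8, -1.0, -0.6]
grip_width: 0.0
finger_force: 0.0
```

```bash
python3 - <<'E'
from h import *
o=observe();print(o["position"],o["tool_rot"],o["force"])
amber()
E
```

```text
[ 0.63117854 -0.04135018  0.19934779] [ 3.11176657 -0.15692126 -0.03253923] [ 0.81890746 -0.97245092 -0.57333956]
amber [503.  30.] [ 1.07 -0.83] size [28. 20.] yaw 3.08
amber [218. 156.] [0.629 0.111] size [ 8. 15.] yaw -1.57
amber [396. 211.] [ 0.45  -0.461] size [19.2 10.9] yaw -2.91
```

```bash
python3 - <<'E'
from h import *
print(go((.6495,.1955,.16),-.032))
E
```

```text
[ 0.0111 -0.4768  0.0625  0.0143 -0.0737 -0.0013]
```

>>> {"fn": "play_rows", "kwargs": {
  "deltas": [
    [0.011, -0.08, 0, 0, 0, 0, 1],
    [0.011, -0.18, 0, 0, -0.02, 0, 1],
    [0.011, -0.28, 0, 0.014, -0.04, 0, 1],
    [0.011, -0.38, 0.03, 0.014, -0.06, 0, 0.65],
    [0.011, -0.45, 0.06, 0.014, -0.074, -0.001, 0.65],
    [0.011, -0.477, 0.062, 0.014, -0.074, -0.001, 0.65],
    [0.011, -0.477, 0.062, 0.014, -0.074, -0.001, 0.65],
    [0.011, -0.477, 0.062, 0.014, -0.074, -0.001, 0.65],
    [0.011, -0.477, 0.062, 0.014, -0.074, -0.001, 0.65]
  ],
  "newtons": 20
}}

```text
clock: 26.05
position: [0.6484, 0.1937, 0.1583]
tool_rot: [3.14, 0.004, -0.035]
force: [0.2, -0.0, 0.2]
grip_width: 0.0299
finger_force: 0.0
```

```bash
python3 - <<'E'
from h import *
o=observe();print(o["position"],o["tool_rot"],o["grip_width"])
print(go((.6495,.1955,.071),-.032))
amber()
crop("side",130,130,180,150,4,"c10")
E
```

```text
[0.64842946 0.19369514 0.15825732] [ 3.14001757  0.00368544 -0.03458065] 0.029914225428990197
[ 0.0027 -0.004   0.1745  0.0007  0.0018 -0.0012]
amber [503.  29.] [ 1.068 -0.83 ] size [27. 20.] yaw 3.08
amber [218. 156.] [0.629 0.112] size [16.  8.] yaw -1.57
amber [244. 157.] [0.627 0.029] size [ 8.3 15. ] yaw -1.49
amber [269. 157.] [ 0.626 -0.052] size [ 8. 15.] yaw -1.57
amber [396. 211.] [ 0.45  -0.461] size [19.2 10.9] yaw -2.91
```

View pics/c10.png

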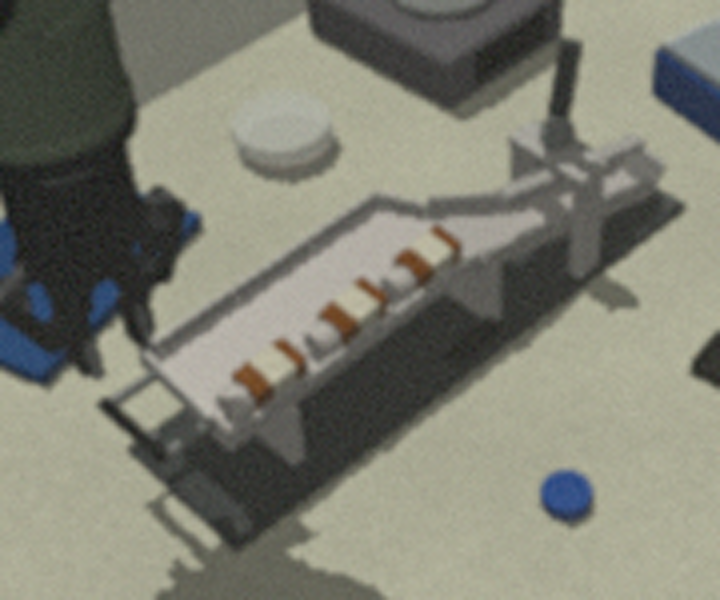

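All three bottles now lie in file against the rail, at (265,370), (345,310) and (425,255). Next: grip the handle.

>>> {"fn": "play_rows", "kwargs": {
  "deltas": [
    [0.003, -0.004, 0.06, 0, 0.002, 0, 0.65],
    [0.003, -0.004, 0.12, 0, 0.002, 0, 0.65],
    [0.003, -0.004, 0.16, 0, 0.002, 0, 0.65],
    [0.003, -0.004, 0.174, 0, 0.002, 0, 0.65],
    [0.003, -0.004, 0.174, 0, 0.002, 0, 0.65],
    [0.003, -0.004, 0.174, 0, 0.002, 0, 0.65]
  ]
}}

```text
clock: 26.75
position: [0.65, 0.1973, 0.0723]
tool_rot: [3.141, -0.001, -0.033]
force: [-0.5, -0.6, -0.3]
grip_width: 0.0299
finger_force: 0.0
```

>>> {"fn": "play_rows", "kwargs": {
  "deltas": [
    [0, 0, 0, 0, 0, 0, 1],
    [0, 0, 0, 0, 0, 0, 1],
    [0, 0, 0, 0, 0, 0, 1],
    [0, 0, 0, 0, 0, 0, 1],
    [0, 0, 0, 0, 0, 0, 1]
  ],
  "newtons": 25
}}

```text
clock: 27.25
position: [0.6499, 0.1963, 0.0723]
tool_rot: [3.14, -0.001, -0.034]
force: [-0.9, -6.1, 6.6]
grip_width: 0.0089
finger_force: 26.7
```

```bash
python3 - <<'E'
from h import *
o=observe();print(o["position"],o["tool_rot"],o["grip_width"],o["finger_force"])
for a in(.05,.1,.15,.2,.25,.3,.35,.4,.45,.5): print(a,np.round([(.285*np.cos(a)-.005*np.sin(a)-.285)/.5,(.285*np.sin(a)+.005*np.cos(a)-.005)/.5],3))
E
```

```text
[0.64986121 0.19632631 0.07229886] [ 3.13987287e+00 -1.20750137e-03 -3.36062652e-02] 0.008853087217259322 26.664795577526093
0.05 [-0.001  0.028]
0.1 [-0.004  0.057]
0.15 [-0.008  0.085]
0.2 [-0.013  0.113]
0.25 [-0.02   0.141]
0.3 [-0.028  0.168]
0.35 [-0.038  0.195]
0.4 [-0.049  0.221]
0.45 [-0.061  0.247]
0.5 [-0.075  0.272]
```

>>> {"fn": "play_rows", "kwargs": {
  "deltas": [
    [0, 0, -0.015, 0, 0, 0, 1],
    [0, 0.001, -0.03, 0, 0, 0, 1],
    [0, 0.004, -0.057, 0, 0, 0, 1],
    [0, 0.006, -0.071, 0, 0, 0, 1],
    [0, 0.008, -0.085, 0, 0, 0, 1],
    [0, 0.01, -0.099, 0, 0, 0, 1],
    [0, 0.013, -0.113, 0, 0, 0, 1],
    [0, 0.016, -0.127, 0, 0, 0, 1],
    [0, 0.02, -0.141, 0, 0, 0, 1],
    [0, 0.02, -0.141, 0, 0, 0, 1]
  ]
}}

```text
clock: 28.25
position: [0.6494, 0.1866, 0.1425]
tool_rot: [3.14, -0.001, -0.034]
force: [3.5, -4.9, -4.6]
grip_width: 0.0084
finger_force: 25.2
```

```bash
python3 - <<'E'
from h import *
o=observe();print(o["position"],o["force"],o["grip_width"],o["finger_force"])
amber()
E
```

```text
[0.64940773 0.18664569 0.14253595] [ 3.49894975 -4.93007475 -4.63372328] 0.008412553311812314 25.17381101846695
amber [503.  30.] [ 1.066 -0.828] size [26. 21.] yaw 3.08
amber [221. 153.] [0.638 0.104] size [15.2  8.3] yaw -1.65
amber [247. 155.] [0.633 0.02 ] size [ 8. 15.] yaw -1.57
amber [272. 157.] [ 0.625 -0.062] size [15.   8.4] yaw -1.65
amber [396. 211.] [ 0.45  -0.461] size [19.2 10.9] yaw -2.91
```

>>> {"fn": "play_rows", "kwargs": {
  "deltas": [
    [0, 0.004, -0.014, 0, 0, 0, 1],
    [0, 0.008, -0.027, 0, 0, 0, 1],
    [0, 0.013, -0.041, 0, 0, 0, 1],
    [0, 0.018, -0.054, 0, 0, 0, 1],
    [0, 0.018, -0.054, 0, 0, 0, 1],
    [0, 0.018, -0.054, 0, 0, 0, 1],
    [0, 0.023, -0.067, 0, 0, 0, 1],
    [0, 0.029, -0.08, 0, 0, 0, 1],
    [0, 0.029, -0.08, 0, 0, 0, 1],
    [0, 0.029, -0.08, 0, 0, 0, 1]
  ]
}}

```text
clock: 29.3
position: [0.6488, 0.1734, 0.1813]
tool_rot: [3.141, -0.001, -0.033]
force: [6.1, -1.6, -1.9]
grip_width: 0.0085
finger_force: 24.9
```

```bash
python3 - <<'E'
from h import *
o=observe();print(o["position"],o["force"],o["grip_width"],o["finger_force"])
amber()
E
```

```text
[0.6488336  0.17342747 0.18130971] [ 6.06497053 -1.58139624 -1.89748037] 0.008512530236249042 24.91619110107422
amber [503.  29.] [ 1.07 -0.83] size [28. 20.] yaw 3.08
amber [287. 160.] [ 0.616 -0.124] size [41.5  8.9] yaw -1.75
amber [396. 211.] [ 0.448 -0.455] size [19.6 15. ] yaw -2.91
```

>>> {"fn": "play_rows", "kwargs": {
  "deltas": [
    [0, 0.006, -0.013, 0, 0, 0, 1],
    [0, 0.012, -0.026, 0, 0, 0, 1],
    [0, 0.02, -0.041, 0, 0, 0, 1],
    [0, 0.02, -0.041, 0, 0, 0, 1],
    [0, 0.02, -0.041, 0, 0, 0, 1],
    [0, 0.02, -0.041, 0, 0, 0, 1],
    [0, 0.02, -0.041, 0, 0, 0, 1],
    [0, 0.02, -0.041, 0, 0, 0, 1],
    [0, 0.02, -0.041, 0, 0, 0, 1],
    [0, 0.02, -0.041, 0, 0, 0, 1]
  ]
}}

```text
clock: 30.35
position: [0.6484, 0.164, 0.2015]
tool_rot: [3.142, -0.001, -0.032]
force: [7.1, 1.1, -1.4]
grip_width: 0.0091
finger_force: 24.9
```

```bash
python3 - <<'E'
from h import *
o=observe();print(o["position"],o["force"],o["grip_width"],o["finger_force"])
amber()
ch=O+Rf.apply([.0,-.005,-.002]);t=Rf*R.from_euler("xyz",[.26,-.15,0])
for y in(-.183,-.119,-.055):print(w2p("top",ch+t.apply([0,y,.028])).round(1))
crop("top",180,120,180,110,4,"c11")
E
```

```text
[0.64844743 0.16401707 0.20149217] [ 7.09694732  1.09015509 -1.37184906] 0.009138939971283356 24.850189983844757
amber [503.  30.] [ 1.066 -0.829] size [26. 20.] yaw 3.08
amber [335. 165.] [ 0.602 -0.272] size [21.3  8.4] yaw -1.66
amber [396. 211.] [ 0.448 -0.454] size [19.2 15. ] yaw -2.91
[341.  160.7]
[322.1 159.8]
[302.7 158.9]
```

View pics/c11.png

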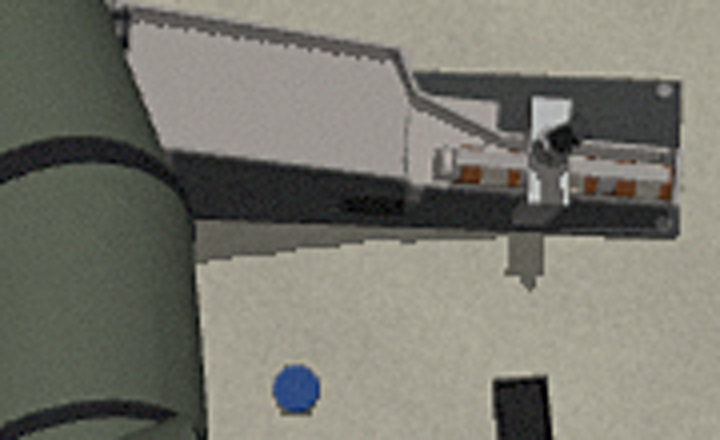

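All three bottles are in single file in the channel, from (440,160) to the end stop at (672,188), and the tray is empty. Next: put the tray down.

>>> {"fn": "play_rows", "kwargs": {
  "deltas": [
    [0, -0.01, 0.02, 0, 0, 0, 1],
    [0, -0.02, 0.041, 0, 0, 0, 1],
    [0, -0.031, 0.067, 0, 0, 0, 1],
    [0, -0.041, 0.094, 0, 0, 0, 1],
    [0, -0.049, 0.121, 0, 0, 0, 1],
    [0, -0.056, 0.149, 0, 0, 0, 1],
    [0, -0.061, 0.177, 0, 0, 0, 1],
    [0, -0.065, 0.205, 0, 0, 0, 1],
    [0, -0.068, 0.234, 0, 0, 0, 1],
    [0, -0.069, 0.258, 0, 0, 0, 1]
  ]
}}

```text
clock: 31.45
position: [0.6499, 0.1964, 0.072]
tool_rot: [3.139, -0.001, -0.033]
force: [-3.7, -14.4, 44.2]
grip_width: 0.0091
finger_force: 30.7
```

>>> {"fn": "play_rows", "kwargs": {
  "deltas": [
    [0, 0, 0.004, 0, 0, 0, 1],
    [0, 0, 0.004, 0, 0, 0, 1],
    [0, 0, 0.004, 0, 0, 0, 0.65],
    [0, 0, 0.004, 0, 0, 0, 0.65],
    [0, 0, 0.004, 0, 0, 0, 0.65],
    [0, 0, 0.004, 0, 0, 0, 0.65],
    [0, 0, -0.06, 0, 0, 0, 0.65],
    [0, 0, -0.14, 0, 0, 0, 0.65],
    [0, 0, -0.24, 0, 0, 0, 0.65],
    [0, 0, -0.34, 0, 0, 0, 0.65]
  ]
}}

```text
clock: 32.45
position: [0.6487, 0.1976, 0.2445]
tool_rot: [3.141, 0.001, -0.032]
force: [0.6, 0.2, 0.4]
grip_width: 0.0297
finger_force: 0.0
```

```bash
python3 - <<'E'
from h import *
o=observe();print(o["position"],o["tool_rot"],o["qpos"])
f1=grab_frame("side")
# lever: dark pixels in side view around expected tip/pivot, and top view
print("side tip exp",w2p("side",(.594,-.193,.22)),"pivot",w2p("side",(.6,-.19,.148)))
print("top tip exp",w2p("top",(.594,-.193,.22)))
g=cv2.cvtColor(f1,cv2.COLOR_RGB2GRAY)[135:195,255:285]
for r in g[::2]: print(' '.join('%3d'%v for v in r))
E
```

```text
[0.64873405 0.1976097  0.24453996] [ 3.14062055e+00  9.30361078e-04 -3.24805164e-02] [-0.32384459  0.59911999 -0.09640477  1.42541316  0.06084804  1.12120631
 -2.03335287]
side tip exp [271.84862578 141.5812195 ] pivot [268.94594714 160.36520926]
top tip exp [322.81449214 153.77985576]
 87  88  76  75  71  57  50  48  48  41  46  51  52  55  59 109 161 166 162 162 160 161 162 164 160 165 161 157 157 159
 70  64  59  48  46  36  40  44  40  41  36  49  54  55  70 120 163 167 166 164 161 160 162 163 161 161 161 162 162 160
 48  40  40  39  45  39  43  41  36  41  40  45  55  62  76  94 115 124 131 142 158 163 162 157 160 159 162 158 160 162
 41  46  39  44  39  40  40  38  46  54  61  78  86  86  83  60  61  57  67  71 116 154 161 164 157 158 157 157 159 157
 45  40  37  40  47  44  52  65  67  85  87  93  97  85  72  53  42  52  54  66 117 155 163 155 159 161 162 157 160 158
 39  39  47  57  60  77  86  85  94  96  91  95  95  87  69  52  45  47  52  90 140 162 159 160 163 156 160 161 160 157
 48  61  73  83  90  94  97  93  92 101 105 124 138 121  78  47  47  45  65 109 157 162 163 1
[... 2086 characters left out ...]
  72  76  82  93 109 106  95  87  67  70  81  89  87  92  93  91  87  87  86  91  82  82  73  65  56
138 119 105  89  74  65  63  61  77  92  93  92  87  83  81  91  84  83  84  88  90  93  89  87  87  75  59  53  47  54
117 106  99  91  72  65  74  82  91  87  84  79  85  79  88  84  80  81  89  93  92  90  86  86  79  71  50  54  51  51
118 115 116 116  96  89  90  91  85  87  84  85  82  76  69  63  62  67  85  88  95  86  90  93  81  60  50  50  53  50
116 108  95  82  83  89  89  85  83  69  66  59  58  50  52  49  55  72  90  92  90  90  86  87  82  61  57  52  60  53
 84  88  82  80  83  80  77  65  63  55  49  53  51  58  50  55  58  74  84  94  90  91  91  89  74  56  52  50  52  53
```

```bash
python3 - <<'E'
from h import *
print(p2w("top",317,157.5,.14),p2w("side",269,164,.14))
f=grab_frame("top")
g=cv2.cvtColor(f,cv2.COLOR_RGB2GRAY)[144:176,308:332]
for r in g: print(' '.join('%3d'%v for v in r))
from scipy.optimize import least_squares
s=least_squares(lambda p:np.r_[w2p("top",p)-[322,153],w2p("side",p)-[272.4,140.8]],[.59,-.19,.22]);print(s.x,s.fun)
print(amber())
print(go((.597,-.19,.30),.8))
E
```

```text
[ 0.59988743 -0.18958602  0.14      ] [ 0.59459126 -0.18419679  0.14      ]
 66  66  60  59  55 146 145 147 106 103  98  96  95  70  83  63  59  55  63  67  62  61  63  60
 64  64  63  64  55 186 185 181 179 184 177 177 179 183 155  76  59  68  63  62  65  67  65  61
 70  68  65  58  45 187 184 183 179 186 179 180 185 188 161  75  61  63  64  64  66  64  68  68
 68  68  67  60  46 184 185 180 179 177 175 180 179 190 128  67  62  64  65  66  64  64  70  68
 63  63  63  59  39 185 184 180 177 174 179 177 181 189 126  69  53  63  64  60  65  66  64  68
 67  58  67  59  37 182 186 180 180 180 178 182 187 195 102  40  51  55  69  66  65  66  62  69
 61  64  61  59  47 185 186 180 184 180 186 194 174 137  67  59  58  55  51  69  58  62  64  64
 67  63  58  60  48 181 182 182 161 167 169 105  76  52  50  63  64  58  58  68  63  61  61  66
 57  55  59  55  84 186 192 154 142 107  73  27  12  12  35  57  62  58  57  56  61  67  63  62
117 127 105  70  90 188 160 134  99  42   1  24  23  17  13  44  59  57  57  51  64  61  63  67
105 131 130  80 104 174 128 139  88  19  25  22  28  30  22  23 
[... 1688 characters left out ...]
 59  59  64  61  65  61  33  31  29  43  38  38  40  40  40  37  39  29
 55  64  65  65  63  68  63  68  66  71  56  36  32  32  42  42  40  38  36  42  40  38  42  37
 67  63  65  65  67  65  69  66  63  55  36  38  38  36  38  41  37  37  38  34  36  41  40  26
 69  71  72  69  66  68  66  67  56  41  30  41  36  33  34  30  36  34  41  40  39  36  41  35
[ 0.59359412 -0.19120575  0.22431312] [ 0.42269644  0.5960214  -0.78599441 -0.10271606]
amber [503.  30.] [ 1.068 -0.83 ] size [27. 20.] yaw 3.08
amber [335. 165.] [ 0.602 -0.272] size [21.3  8.5] yaw -1.67
amber [396. 211.] [ 0.45  -0.462] size [19.2 10.4] yaw -2.91
None
[-8.090e-02  7.793e-01 -1.084e-01  4.000e-04 -2.500e-03 -3.976e-01]
```

```bash
python3 - <<'E'
from h import *
print(go((.596,-.188,.30),1.05))
E
```

```text
[-8.310e-02  7.754e-01 -1.084e-01  7.000e-04 -2.500e-03 -5.170e-01]
```

>>> {"fn": "play_rows", "kwargs": {
  "deltas": [
    [0, 0.05, -0.05, 0, 0, -0.03, 0.4],
    [-0.02, 0.13, -0.1, 0, -0.002, -0.09, 0.4],
    [-0.03, 0.22, -0.108, 0, -0.002, -0.15, 0.4],
    [-0.04, 0.31, -0.108, 0, -0.002, -0.21, 0.4],
    [-0.05, 0.4, -0.108, 0, -0.002, -0.27, 0.4],
    [-0.06, 0.49, -0.108, 0, -0.002, -0.33, 0.4],
    [-0.07, 0.58, -0.108, 0, -0.002, -0.39, 0.4],
    [-0.08, 0.67, -0.108, 0.001, -0.002, -0.45, 0.4],
    [-0.083, 0.75, -0.108, 0.001, -0.002, -0.51, 0.4],
    [-0.083, 0.775, -0.108, 0.001, -0.002, -0.517, 0.4]
  ],
  "newtons": 30
}}

```text
clock: 33.6
position: [0.5936, -0.1933, 0.2959]
tool_rot: [-3.137, 0.005, 1.05]
force: [-0.1, 1.2, 0.8]
grip_width: 0.0512
finger_force: 0.0
```

>>> {"fn": "play_rows", "kwargs": {
  "deltas": [
    [0, 0, 0, 0, 0, 0, 0.4],
    [0, 0, 0, 0, 0, 0, 0.4],
    [0, 0, 0, 0, 0, 0, 0.4]
  ]
}}

```text
clock: 33.9
position: [0.5953, -0.1867, 0.2969]
tool_rot: [-3.137, 0.003, 1.051]
force: [-0.3, -0.2, 0.5]
grip_width: 0.0513
finger_force: 0.0
```

```bash
python3 - <<'E'
from h import *
o=observe();print(o["position"],o["tool_rot"],o["qpos"],o["force"],o["moment"])
print(go((.596,-.188,.179),1.05))
crop("side",225,80,90,110,5,"c12")
E
```

```text
[ 0.59528459 -0.18668814  0.29691536] [-3.13732250e+00  2.79886896e-03  1.05140008e+00] [ 0.38687407  0.47476595 -0.26567846  1.50912251  0.13132399  1.18015778
 -0.42083699] [-0.2686616  -0.2241978   0.48159906] [-0.02072479 -0.02175073  0.03404111]
[-0.0009  0.0036  0.2358 -0.002   0.0013  0.0007]
```

View pics/c12.png

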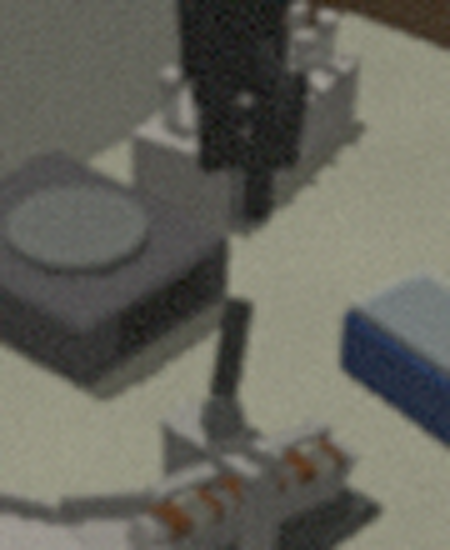

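The lever stands upright, with its base at (222,410) and tip at (237,303), just under the fingers. The bottles show in the channel around (170,520) to (310,460). Next: go down around the lever.

>>> {"fn": "play_rows", "kwargs": {
  "deltas": [
    [-0.001, 0.004, 0.06, -0.002, 0.001, 0, 0.4],
    [-0.001, 0.004, 0.12, -0.002, 0.001, 0, 0.4],
    [-0.001, 0.004, 0.18, -0.002, 0.001, 0, 0.4],
    [-0.001, 0.004, 0.22, -0.002, 0.001, 0, 0.4],
    [-0.001, 0.004, 0.236, -0.002, 0.001, 0, 0.4],
    [-0.001, 0.004, 0.236, -0.002, 0.001, 0, 0.4],
    [-0.001, 0.004, 0.236, -0.002, 0.001, 0, 0.4]
  ]
}}

```text
clock: 34.65
position: [0.5967, -0.1896, 0.1804]
tool_rot: [3.14, 0.001, 1.051]
force: [0.8, -0.7, 0.1]
grip_width: 0.0509
finger_force: 0.0
```

>>> {"fn": "play_rows", "kwargs": {
  "deltas": [
    [0, 0, 0, 0, 0, 0, 0.5],
    [0, 0, 0, 0, 0, 0, 0.6],
    [0, 0, 0, 0, 0, 0, 0.7],
    [0, 0, 0, 0, 0, 0, 0.8],
    [0, 0, 0, 0, 0, 0, 0.9],
    [0, 0, 0, 0, 0, 0, 1],
    [0, 0, 0, 0, 0, 0, 1],
    [0, 0, 0, 0, 0, 0, 1],
    [0, 0, 0, 0, 0, 0, 1]
  ]
}}

```text
clock: 35.55
position: [0.6012, -0.1922, 0.1822]
tool_rot: [3.128, -0.002, 1.049]
force: [26.3, -13.4, 3.6]
grip_width: 0.0125
finger_force: 28.9
```

```bash
cat >> h.py <<'E'
def st():
    o=observe();M=R.from_euler("xyz",o["tool_rot"]);print("t",o["clock"],"p",o["position"].round(4),"rpy",o["tool_rot"].round(3),"w",round(o["grip_width"],4),round(o["finger_force"],1),"\nF",o["force"].round(1),"Ftool",M.inv().apply(o["force"]).round(1),"M",o["moment"].round(2),"q",o["qpos"].round(2))
E
python3 -c "
from h import *
st()"
```

```text
t 35.55 p [ 0.6012 -0.1922  0.1822] rpy [ 3.128e+00 -2.000e-03  1.049e+00] w 0.0125 28.9 
F [ 26.3 -13.4   3.6] Ftool [ 1.5 29.5 -3.2] M [-2.82 -6.06 -0.04] q [ 0.38  0.59 -0.25  1.63  0.18  0.93 -0.45]
```

>>> {"fn": "play_rows", "kwargs": {
  "deltas": [
    [0, 0.005, 0, 0, 0, 0, 1],
    [0, 0.0105, 0, 0, 0, 0, 1],
    [0, 0.0105, 0, 0, 0, 0, 1],
    [0, 0.0105, 0, 0, 0, 0, 1]
  ]
}}

```text
clock: 35.95
position: [0.6035, -0.1934, 0.182]
tool_rot: [3.134, -0.001, 1.05]
force: [8.3, -3.7, 15.7]
grip_width: 0.0118
finger_force: 29.3
```

```bash
python3 -c "
from h import *
st()"
```

```text
t 35.95 p [ 0.6035 -0.1934  0.182 ] rpy [ 3.134e+00 -1.000e-03  1.050e+00] w 0.0118 29.3 
F [ 8.3 -3.7 15.7] Ftool [  1.    9.2 -15.6] M [-0.88 -2.06 -0.03] q [ 0.38  0.59 -0.25  1.62  0.17  0.94 -0.45]
```

>>> {"fn": "play_rows", "kwargs": {
  "deltas": [
    [0, 0.0035, 0, 0, 0, 0, 1],
    [0, 0.0035, 0, 0, 0, 0.03, 1],
    [0, 0.0035, 0, 0, 0, 0.07, 1],
    [0, 0.0035, 0, 0, 0, 0.11, 1],
    [0, 0.0035, 0, 0, 0, 0.15, 1],
    [0, 0.0035, 0, 0, 0, 0.19, 1],
    [0, 0.0035, 0.001, 0, 0, 0.24, 1],
    [0, 0.0035, 0.001, 0, 0, 0.24, 1]
  ]
}}

```text
clock: 36.75
position: [0.604, -0.1939, 0.181]
tool_rot: [3.137, -0.003, 0.543]
force: [3.7, -2.3, 13.9]
grip_width: 0.0115
finger_force: 30.0
```

```bash
python3 -c "
from h import *
st()"
```

```text
t 36.75 p [ 0.604  -0.1939  0.181 ] rpy [ 3.137e+00 -3.000e-03  5.430e-01] w 0.0115 30.0 
F [ 3.7 -2.3 13.9] Ftool [  2.    3.9 -13.9] M [-0.45 -0.88 -0.07] q [ 0.3   0.59 -0.12  1.62  0.09  0.93 -0.88]
```

>>> {"fn": "play_rows", "kwargs": {
  "deltas": [
    [0, 0, 0, 0, 0, 0.03, 1],
    [0, 0, 0, 0, 0, 0.07, 1],
    [0, 0, 0.001, 0, 0, 0.11, 1],
    [0, 0, 0.001, 0, 0, 0.15, 1],
    [0, 0, 0.001, 0, 0, 0.19, 1],
    [0, 0, 0.001, 0, 0, 0.23, 1],
    [0, 0, 0.001, 0, 0, 0.26, 1],
    [0, 0, 0.001, 0, 0, 0.26, 1]
  ]
}}

```text
clock: 37.55
position: [0.6039, -0.194, 0.18]
tool_rot: [3.139, -0.005, 0.0]
force: [6.1, -2.5, 7.3]
grip_width: 0.0113
finger_force: 29.5
```

```bash
python3 -c "
from h import *
st()"
```

```text
t 37.55 p [ 0.6039 -0.194   0.18  ] rpy [ 3.139 -0.005  0.   ] w 0.0113 29.5 
F [ 6.1 -2.5  7.3] Ftool [ 6.1  2.5 -7.2] M [-0.77 -1.33 -0.07] q [ 0.21  0.59  0.02  1.63 -0.01  0.92 -1.35]
```

>>> {"fn": "play_rows", "kwargs": {
  "deltas": [
    [0, 0, 0, 0, 0, 0, 0.4],
    [0, 0, 0, 0, 0, 0, 0.4],
    [0, 0, 0, 0, 0, 0, 0.4],
    [0, 0, 0, 0, 0, -0.06, 0.4],
    [0, 0, 0, 0, 0, -0.12, 0.4],
    [0, 0, 0, 0, 0, -0.19, 0.4],
    [0, 0, 0, 0, 0, -0.26, 0.4],
    [0, 0, 0, 0, 0, -0.33, 0.4],
    [0, 0, 0, 0, 0, -0.4, 0.4],
    [0, 0, 0, 0, 0, -0.4, 0.4]
  ]
}}

```text
clock: 38.55
position: [0.6019, -0.1935, 0.1782]
tool_rot: [3.141, 0.001, 0.843]
force: [0.1, 0.0, 0.1]
grip_width: 0.0509
finger_force: 0.0
```

>>> {"fn": "play_rows", "kwargs": {
  "deltas": [
    [0, 0, 0, 0, 0, -0.06, 0.4],
    [0, 0, 0, 0, 0, -0.12, 0.4],
    [0, 0, 0, 0, 0, -0.19, 0.4],
    [0, 0, 0, 0, 0, -0.26, 0.4],
    [0, 0, 0, 0, 0, -0.33, 0.4],
    [0, 0, 0, 0, 0, -0.4, 0.4],
    [0, 0, 0, 0, 0, -0.47, 0.4],
    [0, 0, 0, 0, 0, -0.54, 0.4],
    [0, 0, 0, 0, 0, -0.6, 0.4],
    [0, 0, 0, 0, 0, -0.6, 0.4]
  ]
}}

```text
clock: 39.55
position: [0.6019, -0.1935, 0.1781]
tool_rot: [-3.141, 0.0, 2.095]
force: [-0.3, -0.4, 0.4]
grip_width: 0.051
finger_force: 0.0
```

>>> {"fn": "play_rows", "kwargs": {
  "deltas": [
    [0, 0, 0, 0, 0, -0.07, 0.4],
    [0, 0, 0, 0, 0, -0.14, 0.4],
    [0, 0, 0, 0, 0, -0.21, 0.4],
    [0, 0, 0, 0, 0, -0.28, 0.4],
    [0, 0, 0, 0, 0, -0.35, 0.4],
    [0, 0, 0, 0, 0, -0.42, 0.4],
    [0, 0, 0, 0, 0, -0.48, 0.4],
    [0, 0, 0, 0, 0, -0.5, 0.4],
    [0, 0, 0, 0, 0, -0.5, 0.4],
    [0, 0, 0, 0, 0, -0.5, 0.4]
  ]
}}

```text
clock: 40.55
position: [0.602, -0.1933, 0.1782]
tool_rot: [-3.14, -0.0, 3.139]
force: [0.5, -0.5, -0.3]
grip_width: 0.0511
finger_force: 0.0
```

```bash
python3 -c "
from h import *
st();print(go((.604,-.194,.178),np.pi))"
```

```text
t 40.55 p [ 0.602  -0.1933  0.1782] rpy [-3.14  -0.     3.139] w 0.0511 0.0 
F [ 0.5 -0.5 -0.3] Ftool [-0.5 -0.5  0.3] M [ 0.05  0.02 -0.02] q [ 0.7   0.69 -0.76  1.6   0.53  1.06  1.36]
[-0.004  -0.0014  0.0003 -0.0006 -0.0002 -0.0012]
```

>>> {"fn": "play_rows", "kwargs": {
  "deltas": [
    [-0.006, -0.002, 0, 0, 0, 0, 0.6],
    [-0.006, -0.002, 0, 0, 0, 0, 0.8],
    [-0.006, -0.002, 0, 0, 0, 0, 0.9],
    [-0.006, -0.002, 0, 0, 0, 0, 1],
    [-0.006, -0.002, 0, 0, 0, 0, 1],
    [-0.006, -0.002, 0, 0, 0, 0, 1],
    [-0.006, -0.002, 0, 0, 0, 0, 1]
  ]
}}

```text
clock: 41.25
position: [0.6052, -0.1942, 0.1784]
tool_rot: [-3.14, 0.0, -3.139]
force: [0.6, -0.0, 0.9]
grip_width: 0.0117
finger_force: 33.6
```

>>> {"fn": "play_rows", "kwargs": {
  "deltas": [
    [0, 0, 0, 0, 0, 0.03, 1],
    [0, 0, 0, 0, 0, 0.08, 1],
    [0, 0, 0.001, 0, 0, 0.13, 1],
    [0, 0, 0.001, 0, 0, 0.18, 1],
    [0, 0, 0.001, 0, 0, 0.23, 1],
    [0, 0, 0.001, 0, 0, 0.28, 1],
    [0, 0, 0.002, 0, 0, 0.33, 1],
    [0, 0, 0.002, 0, 0, 0.38, 1],
    [0, 0, 0.002, 0, 0, 0.4, 1],
    [0, 0, 0.002, 0, 0, 0.4, 1]
  ]
}}

```text
clock: 42.25
position: [0.6048, -0.1948, 0.1769]
tool_rot: [-3.14, 0.001, 2.306]
force: [1.5, -3.1, -7.8]
grip_width: 0.0116
finger_force: 32.5
```

```bash
python3 -c "
from h import *
st()"
```

```text
t 42.25 p [ 0.6048 -0.1948  0.1769] rpy [-3.140e+00  1.000e-03  2.306e+00] w 0.0116 32.5 
F [ 1.5 -3.1 -7.8] Ftool [-3.3 -1.   7.8] M [-0.91 -0.46 -0.02] q [ 0.58  0.65 -0.56  1.6   0.39  1.01  0.64]
```

>>> {"fn": "play_rows", "kwargs": {
  "deltas": [
    [0, 0, 0.001, 0, 0, 0.05, 1],
    [0, 0, 0.001, 0, 0, 0.1, 1],
    [0, 0, 0.002, 0, 0, 0.15, 1],
    [0, 0, 0.002, 0, 0, 0.2, 1],
    [0, 0, 0.003, 0, 0, 0.25, 1],
    [0, 0, 0.004, 0, 0, 0.3, 1],
    [0, 0, 0.004, 0, 0, 0.36, 1],
    [0, 0, 0.005, 0, 0, 0.42, 1],
    [0, 0, 0.005, 0, 0, 0.48, 1],
    [0, 0, 0.005, 0, 0, 0.5, 1]
  ]
}}

```text
clock: 43.25
position: [0.6041, -0.195, 0.1746]
tool_rot: [-3.14, 0.003, 1.256]
force: [-4.9, -4.3, -0.6]
grip_width: 0.0117
finger_force: 33.4
```

>>> {"fn": "play_rows", "kwargs": {
  "deltas": [
    [0, 0, 0.001, 0, 0, 0.05, 1],
    [0, 0, 0.001, 0, 0, 0.1, 1],
    [0, 0, 0.002, 0, 0, 0.15, 1],
    [0, 0, 0.002, 0, 0, 0.2, 1],
    [0, 0, 0.003, 0, 0, 0.25, 1],
    [0, 0, 0.003, 0, 0, 0.3, 1],
    [0, 0, 0.004, 0, 0, 0.36, 1],
    [0, 0, 0.004, 0, 0, 0.42, 1],
    [0, 0, 0.004, 0, 0, 0.48, 1],
    [0, 0, 0.004, 0, 0, 0.5, 1]
  ]
}}

```text
clock: 44.25
position: [0.6038, -0.1944, 0.1725]
tool_rot: [3.141, 0.003, 0.209]
force: [-6.7, -1.3, 0.6]
grip_width: 0.0119
finger_force: 33.5
```

```bash
python3 -c "
from h import *
st()"
```

```text
t 44.25 p [ 0.6038 -0.1944  0.1725] rpy [3.141e+00 3.000e-03 2.090e-01] w 0.0119 33.5 
F [-6.7 -1.3  0.6] Ftool [-6.9 -0.1 -0.5] M [-0.42  1.65  0.02] q [ 0.24  0.6  -0.04  1.63  0.03  0.92 -1.17]
```

>>> {"fn": "play_rows", "kwargs": {
  "deltas": [
    [0, 0, 0, 0, 0, 0, 0.4],
    [0, 0, 0, 0, 0, 0, 0.4],
    [0, 0, 0, 0, 0, 0, 0.4],
    [0, 0, 0, 0, 0, -0.06, 0.4],
    [0, 0, 0, 0, 0, -0.12, 0.4],
    [0, 0, 0, 0, 0, -0.19, 0.4],
    [0, 0, 0, 0, 0, -0.26, 0.4],
    [0, 0, 0, 0, 0, -0.33, 0.4],
    [0, 0, 0, 0, 0, -0.4, 0.4],
    [0, 0, 0, 0, 0, -0.4, 0.4]
  ]
}}

```text
clock: 45.25
position: [0.6052, -0.1945, 0.1729]
tool_rot: [3.141, 0.0, 1.053]
force: [-0.7, -1.1, -0.5]
grip_width: 0.0513
finger_force: 0.0
```

>>> {"fn": "play_rows", "kwargs": {
  "deltas": [
    [0, 0, 0, 0, 0, -0.06, 0.4],
    [0, 0, 0, 0, 0, -0.12, 0.4],
    [0, 0, 0, 0, 0, -0.19, 0.4],
    [0, 0, 0, 0, 0, -0.26, 0.4],
    [0, 0, 0, 0, 0, -0.33, 0.4],
    [0, 0, 0, 0, 0, -0.4, 0.4],
    [0, 0, 0, 0, 0, -0.47, 0.4],
    [0, 0, 0, 0, 0, -0.54, 0.4],
    [0, 0, 0, 0, 0, -0.6, 0.4],
    [0, 0, 0, 0, 0, -0.6, 0.4]
  ]
}}

```text
clock: 46.25
position: [0.6051, -0.1945, 0.1727]
tool_rot: [-3.141, 0.001, 2.305]
force: [-0.1, 0.2, -0.4]
grip_width: 0.0508
finger_force: 0.0
```

>>> {"fn": "play_rows", "kwargs": {
  "deltas": [
    [0, 0, 0, 0, 0, -0.07, 0.4],
    [0, 0, 0, 0, 0, -0.14, 0.4],
    [0, 0, 0, 0, 0, -0.21, 0.4],
    [0, 0, 0, 0, 0, -0.28, 0.4],
    [0, 0, 0, 0, 0, -0.35, 0.4],
    [0, 0, 0, 0, 0, -0.42, 0.4],
    [0, 0, 0, 0, 0, -0.48, 0.4],
    [0, 0, 0, 0, 0, -0.5, 0.4],
    [0, 0, 0, 0, 0, -0.5, 0.4],
    [0, 0, 0, 0, 0, -0.5, 0.4]
  ]
}}

```text
clock: 47.25
position: [0.6051, -0.1943, 0.1728]
tool_rot: [-3.14, -0.0, -2.934]
force: [0.1, 0.1, 0.2]
grip_width: 0.0513
finger_force: 0.0
```

```bash
python3 -c "
from h import *
st();print(go((.604,-.1945,.172),3.35))"
```

```text
t 47.25 p [ 0.6051 -0.1943  0.1728] rpy [-3.14  -0.    -2.934] w 0.0513 0.0 
F [0.1 0.1 0.2] Ftool [-0.1  0.1 -0.2] M [ 0.01 -0.03 -0.04] q [ 0.72  0.72 -0.81  1.6   0.57  1.08  1.54]
[ 0.0023  0.0001  0.0015 -0.0006 -0.0002 -0.0006]
```

Close and turn most of the rest (about 1.4 of 1.8 rad), then approach the stop slowly.

>>> {"fn": "play_rows", "kwargs": {
  "deltas": [
    [0.002, 0, 0, 0, 0, 0, 0.6],
    [0.002, 0, 0, 0, 0, 0, 0.8],
    [0.002, 0, 0, 0, 0, 0, 0.9],
    [0.002, 0, 0, 0, 0, 0, 1],
    [0.002, 0, 0, 0, 0, 0, 1],
    [0.002, 0, 0, 0, 0, 0, 1],
    [0.002, 0, 0, 0, 0, 0, 1]
  ]
}}

```text
clock: 47.95
position: [0.6042, -0.1944, 0.1729]
tool_rot: [-3.14, -0.0, -2.929]
force: [-1.1, 1.6, 2.5]
grip_width: 0.0117
finger_force: 34.1
```

>>> {"fn": "play_rows", "kwargs": {
  "deltas": [
    [0, 0, 0.001, 0, 0, 0.05, 1],
    [0, 0, 0.001, 0, 0, 0.11, 1],
    [0, 0, 0.002, 0, 0, 0.18, 1],
    [0, 0, 0.002, 0, 0, 0.25, 1],
    [0, 0, 0.003, 0, 0, 0.32, 1],
    [0, 0, 0.004, 0, 0, 0.39, 1],
    [0, 0, 0.004, 0, 0, 0.46, 1],
    [0, 0, 0.005, 0, 0, 0.53, 1],
    [0, 0, 0.006, 0, 0, 0.6, 1],
    [0, 0, 0.006, 0, 0, 0.67, 1]
  ]
}}

```text
clock: 48.95
position: [0.6042, -0.1944, 0.1701]
tool_rot: [-3.141, 0.001, 1.945]
force: [-1.6, 1.7, 1.6]
grip_width: 0.0112
finger_force: 34.0
```

>>> {"fn": "play_rows", "kwargs": {
  "deltas": [
    [0, 0, 0, 0, 0, 0.03, 1],
    [0, 0, 0.001, 0, 0, 0.06, 1],
    [0, 0, 0.001, 0, 0, 0.09, 1],
    [0, 0, 0.001, 0, 0, 0.12, 1],
    [0, 0, 0.001, 0, 0, 0.15, 1],
    [0, 0, 0.001, 0, 0, 0.15, 1]
  ]
}}

```text
clock: 49.55
position: [0.6042, -0.1944, 0.1694]
tool_rot: [-3.142, 0.001, 1.635]
force: [-1.6, 1.4, 3.6]
grip_width: 0.0116
finger_force: 34.1
```

```bash
python3 -c "
from h import *
st()"
```

```text
t 49.55 p [ 0.6042 -0.1944  0.1694] rpy [-3.142e+00  1.000e-03  1.635e+00] w 0.0116 34.1 
F [-1.6  1.4  3.6] Ftool [ 1.5 -1.5 -3.6] M [ 0.47  0.4  -0.07] q [ 0.48  0.63 -0.4   1.62  0.28  0.95  0.05]
```

>>> {"fn": "play_rows", "kwargs": {
  "deltas": [
    [0, 0, 0, 0, 0, 0.015, 1],
    [0, 0, 0, 0, 0, 0.03, 1],
    [0, 0, 0, 0, 0, 0.045, 1],
    [0, 0, 0, 0, 0, 0.055, 1],
    [0, 0, 0, 0, 0, 0.055, 1]
  ]
}}

```text
clock: 50.05
position: [0.6042, -0.1944, 0.1693]
tool_rot: [3.141, 0.001, 1.521]
force: [-0.5, 1.9, 1.8]
grip_width: 0.0119
finger_force: 34.0
```

```bash
python3 -c "
from h import *
st()"
```

```text
t 50.05 p [ 0.6042 -0.1944  0.1693] rpy [3.141e+00 1.000e-03 1.521e+00] w 0.0119 34.0 
F [-0.5  1.9  1.8] Ftool [ 1.9 -0.6 -1.8] M [0.75 0.3  0.17] q [ 0.46  0.62 -0.37  1.62  0.26  0.95 -0.05]
```

>>> {"fn": "play_rows", "kwargs": {
  "deltas": [
    [0, 0, 0, 0, 0, 0.015, 1],
    [0, 0, 0, 0, 0, 0.03, 1],
    [0, 0, 0, 0, 0, 0.045, 1],
    [0, 0, 0, 0, 0, 0.045, 1]
  ]
}}

```text
clock: 50.45
position: [0.6043, -0.1945, 0.1694]
tool_rot: [3.141, 0.001, 1.426]
force: [0.5, 2.5, 1.1]
grip_width: 0.0116
finger_force: 49.3
```

```bash
python3 -c "
from h import *
st()"
```

```text
t 50.45 p [ 0.6043 -0.1945  0.1694] rpy [3.141e+00 1.000e-03 1.426e+00] w 0.0116 49.3 
F [0.5 2.5 1.1] Ftool [ 2.5  0.1 -1.2] M [ 0.65 -0.01  0.7 ] q [ 0.45  0.62 -0.35  1.62  0.25  0.94 -0.13]
```

>>> {"fn": "play_rows", "kwargs": {
  "deltas": [
    [0, 0, 0, 0, 0, -0.035, 1],
    [0, 0, 0, 0, 0, -0.035, 1],
    [0, 0, 0, 0, 0, -0.035, 0.6],
    [0, 0, 0, 0, 0, -0.035, 0.4],
    [0, 0, 0, 0, 0, -0.035, 0.4],
    [0, 0, 0, 0, 0, -0.035, 0.4],
    [0, 0, -0.06, 0, 0, -0.035, 0.4],
    [0, 0, -0.12, 0, 0, -0.045, 0.4],
    [0, 0, -0.16, 0, 0, -0.052, 0.4],
    [0, 0, -0.16, 0, 0, -0.052, 0.4]
  ]
}}

```text
clock: 51.45
position: [0.6053, -0.1947, 0.2523]
tool_rot: [3.137, 0.002, 1.536]
force: [0.8, 0.2, 0.1]
grip_width: 0.0512
finger_force: 0.0
```

>>> {"fn": "play_rows", "kwargs": {
  "deltas": [
    [0.03, 0, 0, 0, 0, 0, 0.6],
    [0.07, 0, 0, 0, 0, 0, 0.8],
    [0.08, 0, 0, 0, 0, 0, 1],
    [0.08, 0, 0, 0, 0, 0, 1],
    [0.08, 0, 0, 0, 0, 0, 1],
    [0.08, 0, 0, 0, 0, 0, 1]
  ]
}}

```text
clock: 52.05
position: [0.6054, -0.1553, 0.249]
tool_rot: [-3.141, 0.002, 1.535]
force: [0.3, 0.7, -0.2]
grip_width: 0.0002
finger_force: 0.0
```

```bash
python3 - <<'E'
from h import *
st()
P=np.array([.604,-.1945,.136])
for y,z in((.035,.045),(-.038,.042)): print(go(P+Rf.apply([0,y,z]),1.538))
# lever tip in images: dark-pixel centroid
for n,z0 in(("side",(.604,-.1945,.21)),("top",(.604,-.1945,.21)),("side",(.604,-.1945,.15))):
    u,v=w2p(n,z0).round().astype(int);g=cv2.cvtColor(grab_frame(n),cv2.COLOR_RGB2GRAY)[v-8:v+9,u-9:u+10]
    ys,xs=np.where(g<(55 if n=="side" else 35));print(n,(u,v),"dark",len(xs),xs.mean()-9,ys.mean()-8)
E
```

```text
t 52.05 p [ 0.6054 -0.1553  0.249 ] rpy [-3.141e+00  2.000e-03  1.535e+00] w 0.0002 0.0 
F [ 0.3  0.7 -0.2] Ftool [0.7 0.2 0.2] M [ 0.06 -0.02  0.  ] q [ 0.42  0.53 -0.4   1.57  0.22  1.09 -0.07]
[-8.30e-03 -2.00e-04  1.36e-01 -1.00e-04  7.00e-04 -1.40e-03]
[-1.543e-01  4.000e-04  1.422e-01 -1.000e-04  7.000e-04 -1.400e-03]
side (np.int64(269), np.int64(143)) dark 90 -2.344444444444444 -1.4111111111111114
top (np.int64(323), np.int64(151)) dark 0 nan nan
side (np.int64(269), np.int64(159)) dark 44 0.5227272727272734 -2.045454545454546<stdin>:8: RuntimeWarning: Mean of empty slice.
  ret = ret.dtype.type(ret / rcount)
```

>>> {"fn": "play_rows", "kwargs": {
  "deltas": [
    [-0.006, 0, 0.05, 0, 0, -0.001, 1],
    [-0.006, 0, 0.1, 0, 0, -0.001, 1],
    [-0.006, 0, 0.136, 0, 0, -0.001, 1],
    [-0.006, 0, 0.14, 0, 0, -0.001, 1],
    [-0.006, 0, 0.14, 0, 0, -0.001, 1]
  ]
}}

```text
clock: 52.7
position: [0.6055, -0.1577, 0.1795]
tool_rot: [-3.141, 0.001, 1.538]
force: [0.0, 0.8, 0.2]
grip_width: 0.0
finger_force: 0.0
```

>>> {"fn": "play_rows", "kwargs": {
  "deltas": [
    [-0.015, 0, 0, 0, 0, 0, 1],
    [-0.03, 0, 0, 0, 0, 0, 1],
    [-0.045, 0, 0, 0, 0, 0, 1],
    [-0.06, 0, 0, 0, 0, 0, 1],
    [-0.075, 0, 0, 0, 0, 0, 1],
    [-0.09, 0, 0, 0, 0, 0, 1],
    [-0.105, 0, 0, 0, 0, 0, 1],
    [-0.12, 0, 0, 0, 0, 0, 1],
    [-0.135, 0, 0, 0, 0, 0, 1],
    [-0.148, 0, 0, 0, 0, 0, 1]
  ]
}}

```text
clock: 53.7
position: [0.603, -0.2323, 0.1794]
tool_rot: [3.141, 0.001, 1.538]
force: [0.2, 1.3, 0.2]
grip_width: -0.0
finger_force: 0.3
```

```bash
python3 - <<'E'
from h import *
st()
P=np.array([.604,-.1945,.136])
for y,z in((-.045,.03),(-.05,.018),(-.055,.009),(-.055,.003)): print(go(P+Rf.apply([0,y,z]),1.538))
E
```

```text
t 53.7 p [ 0.603  -0.2323  0.1794] rpy [3.141e+00 1.000e-03 1.538e+00] w -0.0 0.3 
F [0.2 1.3 0.2] Ftool [ 1.3  0.1 -0.2] M [0.14 0.   0.02] q [ 0.52  0.63 -0.37  1.58  0.26  0.98  0.03]
[-0.0143 -0.0003  0.0268  0.0001  0.0007 -0.0001]
[-0.0243 -0.0003  0.0508  0.0001  0.0007 -0.0001]
[-0.0343 -0.0003  0.0688  0.0001  0.0007 -0.0001]
[-0.0342 -0.0003  0.0808  0.0001  0.0007 -0.0001]
```

>>> {"fn": "play_rows", "kwargs": {
  "deltas": [
    [-0.007, 0, 0.013, 0, 0, 0, 1],
    [-0.014, 0, 0.027, 0, 0, 0, 1],
    [-0.019, 0, 0.039, 0, 0, 0, 1],
    [-0.024, 0, 0.051, 0, 0, 0, 1],
    [-0.03, 0, 0.06, 0, 0, 0, 1],
    [-0.034, 0, 0.068, 0, 0, 0, 1],
    [-0.034, 0, 0.072, 0, 0, 0, 1],
    [-0.034, 0, 0.072, 0, 0, 0, 1]
  ]
}}

```text
clock: 54.5
position: [0.603, -0.2488, 0.1441]
tool_rot: [3.14, 0.002, 1.538]
force: [-1.5, -0.5, 10.8]
grip_width: 0.0003
finger_force: 5.4
```

```bash
python3 -c "
from h import *
st()"
```

```text
t 54.5 p [ 0.603  -0.2488  0.1441] rpy [3.140e+00 2.000e-03 1.538e+00] w 0.0003 5.4 
F [-1.5 -0.5 10.8] Ftool [ -0.6  -1.4 -10.8] M [0.04 0.44 0.01] q [ 0.53  0.68 -0.36  1.59  0.28  0.93  0.04]
```

>>> {"fn": "play_rows", "kwargs": {
  "deltas": [
    [0, 0, 0.004, 0, 0, 0, 1],
    [0, 0, 0.005, 0, 0, 0, 1],
    [0, 0, 0.005, 0, 0, 0, 1]
  ]
}}

```text
clock: 54.8
position: [0.6037, -0.2492, 0.1429]
tool_rot: [3.138, 0.003, 1.538]
force: [-2.5, -0.8, 22.0]
grip_width: 0.0002
finger_force: 11.4
```

>>> {"fn": "play_rows", "kwargs": {
  "deltas": [
    [0, 0, -0.04, 0, 0, 0, 1],
    [0, 0, -0.1, 0, 0, 0, 1],
    [0, 0, -0.2, 0, 0, 0, 1],
    [0, 0.06, -0.26, 0, 0, 0, 1],
    [0, 0.16, -0.26, 0, 0, 0, 1],
    [0, 0.26, -0.26, 0, 0, 0, 1],
    [0, 0.34, -0.26, 0, 0, 0, 1],
    [0, 0.34, -0.26, 0, 0, 0, 1],
    [0, 0.34, -0.26, 0, 0, 0, 1]
  ]
}}

```text
clock: 55.7
position: [0.7727, -0.2532, 0.2691]
tool_rot: [-3.14, 0.001, 1.539]
force: [-0.8, -0.5, 0.4]
grip_width: 0.0001
finger_force: 0.0
```

```bash
python3 - <<'E'
from h import *
st();amber()
f=grab_frame("side");g=cv2.cvtColor(f,cv2.COLOR_RGB2GRAY)
print("old tip",w2p("side",(.598,-.19,.21)).round(),"flat tip",w2p("side",(.598,-.265,.138)).round(),"flat root",w2p("side",(.6,-.19,.136)).round())
for r in g[134:180:2,255:295]: print(' '.join('%3d'%v for v in r))
t=cv2.cvtColor(grab_frame("top"),cv2.COLOR_RGB2GRAY)
print("top root/tip",w2p("top",(.6,-.19,.145)).round(),w2p("top",(.598,-.265,.145)).round())
for r in t[148:172,308:352]: print(' '.join('%3d'%v for v in r))
E
```

```text
t 55.7 p [ 0.7727 -0.2532  0.2691] rpy [-3.140e+00  1.000e-03  1.539e+00] w 0.0001 0.0 
F [-0.8 -0.5  0.4] Ftool [-0.6 -0.8 -0.4] M [0.01 0.04 0.05] q [ 0.38  0.86 -0.35  0.89  0.27  1.43  0.08]
amber [503.  29.] [ 1.068 -0.828] size [27. 21.] yaw 3.08
amber [302. 162.] [ 0.611 -0.159] size [15.   8.4] yaw -1.65
amber [332. 164.] [ 0.604 -0.257] size [12.2  8.3] yaw -1.66
old tip [270. 144.] flat tip [284. 152.] flat root [269. 163.]
 82  81  80  78  67  63  59  46  39  35  36  44  55  51  62 105 147 153 149 152 146 149 152 150 149 151 147 150 148 150 147 149 147 152 149 150 151 153 151 152
 80  74  64  54  54  36  37  42  33  37  38  43  51  48  59 106 145 153 152 151 148 150 150 149 145 150 149 149 147 149 151 151 147 150 149 150 148 147 150 152
 55  48  48  38  31  40  33  35  32  40  41  43  50  48  69 112 147 155 151 148 148 149 150 149 148 147 147 148 147 149 150 147 148 148 145 143 144 148 148 152
 41  31  36  43  36  36  39  39  38  44  50  54  64  65  83  86  99 118 126 144 145 150 150 151 149 146 148 145 144 151 150 150 149 150 149 149 148 152 148 140
 45  30  31  41  37  3
[... 6578 characters left out ...]
  70  69  78 107 102 100 103 102 104  97 103 101 100  69  86  88  84  66  64  52  91  72  55  49  34  54  54  63  57  71 109 114 111 115 114  96  48  53  59  57  67  62  69
 47  36  43  55 128 104  98 102 101 100 100 100 106 111  56  72  79  96  89  93  99 106 101  98 100  97  81  82  72  68  82  87  91  94  91  98  73  42  52  62  54  71  63  73
 35  39  59  57 143  97  94  94 100  96  95 101 111 125  45  42  40  50  53  51  57  55  59  62  67  76  84  78  79  90  92  94  99 101 100 107  52  43  57  61  61  65  72  74
 36  53  63  59  86  69  72  57  60  58  65  71  70  63  41  41  34  35  34  42  38  40  35  46  40  42  41  44  45  47  49  52  51  55  60  71  46  50  57  64  55  69  70  76
```

```bash
python3 -c "
from workcell import *
print(job_done())"
```

```text
the job is handed in; nothing more can be done
None
```

The job is handed in: all three amber bottles slid in single file into the channel, the tray is back down, and the bolt was turned clockwise to its hard stop before the lever was folded flat.

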